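Swap the faulty drive module in its docking frame

TASK

The lathe's drive module has failed: swing both blue ejector levers of its docking frame fully outward so that they pry the red-labelled module up, then lift it out and stand it upright in the red reject tray. Set the white-labelled spare from the mat into the frame so that it stands on the open levers, let go of it, and swing both levers fully inward to draw it home. Do not tip either module over and leave the other things on the bench where they are.

Things in the scene. Friction and masses are not known exactly. Their poses are not given: they have to be found in the camera images.
- dock: grey docking frame, fixed to the bench; base plate 124 x 58 x 8 mm, low side rails up to 22 mm high. Origin: centre of its underside, on the bench; x runs along the module, through both levers and away from the robot, z up. The module straddles a rib on its centre line; a lever is pivoted at each end.
- bay (a point): centre of the module's seat, 16 mm above the bench, axes as the frame's. The module's origin lies here when it is fully home; pried up on the open levers it stands about 12 mm higher.
- rib_top (a point): top of the black guide rib, 31 mm above the bench: crown 34 mm long (x) and 8 mm wide, widening in steps to 43 x 12 mm at 12 mm below the top. Near its foot, sprung brass contacts grip the module's slot over its last 3 mm of travel, so its weight alone does not take it home.
- pivot_front (a point): hinge axis (along the frame's y) of the front lever, the one nearer the robot, 52 mm before the frame's centre and 20 mm above the bench. The steel clevis round it is 27 mm wide and reaches 32 mm above the bench.
- pivot_back (a point): the same for the back lever, 52 mm behind the frame's centre. The front of the wall cabinet overhangs the bench some 50 mm behind this lever's tab when it is out: keep the wrist clear of it. (The green lathe to the right of the work is up to 268 mm high: pass above it.)
- lever_front (a joint): angle of the front lever: 0 = fully in (upright, tab leaning 5 degrees towards the module, jaw holding its lug down), 0.63 = fully out (tab leaning 31 degrees away). Stays where left (friction of about 7 N at the tab). The jaw lifts its end of the module by 12 mm on the swing out and presses it down on the swing in, with up to about 18 N at the tab.
- lever_back (a joint): angle of the back lever, mirror image of the front one: 0 = fully in, 0.63 = fully out.
- lever_front_tab (a point): centre of the front lever's blue thumb tab, 56 mm from the pivot; moves with it. Tab 18 mm wide (frame's y), 10 mm thick, 24 mm long, reaching 12 mm above and below this point along the lever. With the lever in, its lower edge is level with the top of the seated module and 24 mm outside it (some 8 mm less while the other end of the module is pried up), so a finger can reach behind it from above.
- lever_back_tab (a point): the same point on the back lever.
- faulty_module: drive module with a red label on top, in the frame at the start; 30 mm wide (y), 50 high, 0.25 to 0.5 kg: black foot 60 mm long (x), 24 high, finned upper body 36 long; a lug at each end of the foot (78 mm over the lugs, 12 high, rounded). Origin: centre of underside. Slot below 46 x 14 mm, 18 deep, for the rib. Grasp the upper body across its 30 mm; stands by itself; fits either way round.
- spare_module: the same kind of module with a white label on top, standing upright on the black rubber mat (2 mm thick) at the start. Origin: centre of its underside, x along its length.
- reject_tray: red plastic tray, fixed, 112 x 64 mm outside, walls 3 mm thick and 12 mm high, floor 3 mm thick. Origin: centre of its underside, x along its length.
- graver: a bystander: graver
- stone: a bystander: grey abrasive stick
- pliers: a bystander: pliers
- oil_can: a bystander: oil can
- vial: a bystander: corked glass vial

How it is judged:
By the outcome, as a careful person would: the job done as asked, in the order asked, and still so for the second after the job is handed in, with the robot touching nothing.
It also fails if it takes over 72 s, if anything falls off the work surface, if the arm or the gripper's body presses on something with over 40 N, if the wrist force passes 120 N, or if a joint passes its speed limit or range.

ROBOT

A 7-joint arm with a two-finger parallel gripper is mounted at the origin on a cart in front of the work surface, level with it; the furniture and walls round the work are solid. World frame = base frame: x ahead of the robot, y to its left, z up, the work surface at z = 0. Lengths are in mm, angles in rad, forces in N, time in s.
With the tool pointing down it reaches from about 350 to 900 mm from the base axis. Payload 8.1 kg.
Tool frame: the origin (TCP) lies where the fingers leave the gripper's body, on its centre line; the fingertips stand 66 mm ahead of it and the grasp point (between the pads) lies 47 mm ahead of it (grasp_offset is the distance from the TCP to the grasp point, in mm); z points along the fingers, y is the direction in which the jaws open and shut (so a half turn about z gives the same grasp; the last joint's range is limited). The gripper opens to 92 mm and grips with 3 to 60 N. Pads are 19 mm wide; open, the fingers measure 130 mm over their backs; the gripper's body (75 mm by 190 mm) begins 47 mm behind the grasp point.
Start: joints at [1.005, 0.434, 0.025, 1.573, -0.012, 1.134, -0.075], TCP at [279.014, -559.276, 292.242] pointing down, gripper open.
Joint ranges: [-2.62, 2.62], [-0.44, 2.09], [-1.27, 1.32], [0.08, 2.57], [-1.32, 4.46], [0.12, 2], [-2.74, 2.74]. Speed limits (rad/s): [2.22, 2.22, 3.01, 3.01, 3.14, 3.14, 3.14].

INTERFACE

Orientations are given as a unit quaternion [w, x, y, z].
In Python, from workcell import get_state, read_camera, sign_off, grasp_offset gives the robot as it stands.
- The arm moves only by the tool step_arm, never from a script. Its argument "motion" is text: rows parted by semicolons, each of 7 numbers parted by spaces: the opening, from 0 (shut) to 1 (fully open), then the shift along the tool's x, y, z in m, then the turn, a rotation vector about the tool's x, y, z in degrees. A call has 1 to 5 rows; each row shifts and turns the commanded pose from where the row before left it, along the tool's axes as they then stand; what a row does not reach is not made up. A row lasts 1/12 s, in which the tool goes at most 41.7 mm and 7.16 degrees, less where a joint would pass 70% of its speed; a pose out of reach is approached as far as the arm can. A call is refused whole if a number of a shift passes 0.0417 or a number of a turn 7.16, either way. A call with a gripper value outside its range is refused whole. The fingers move at their own pace and stop on an object; "grip_force" is the grip in N (left out, the last holds). Time passes only in rows, so rows that do not move let the fingers close. It gives the time, the measured TCP pose, the force and the opening at its end, in the units of the state.
- get_state(): the state, without advancing time (a new reading comes with each control period).
- read_camera(name): name is "side" or "top"; returns a dict with "img" (400x640x3 uint8, red, green, blue), "vertical_fov" (degrees; the focal length in pixels is half the picture's height over the tangent of half this angle, whatever the lens; pixels are square), "cx", "cy" (the principal point, pixels), "R" (3x3) and "t" (3): a world point X has camera coordinates R X + t. Camera axes: x right, y down, z forward; pixel columns grow to the right and rows downward; lengths in mm; the calibration is good to about 2 mm. A picture is of the moment at which its call begins. There is no depth.
- sign_off(): hands the job in, once; it reports no verdict.
The state is a dict: "time_s": time; "q": joint angles; "joint_velocities": joint speeds; "tau": joint torques, N m; "eef_pos": TCP position; "eef_rot": TCP orientation; "force": force on the tool from outside, world axes, zero at the start; "torque": the same for the moment, N m; "opening": finger opening in mm.
Only numpy, scipy, OpenCV 4.12 (cv2) and the standard library are available. Lean on these libraries where they do the work, as an engineer would, in place of code of your own. Each camera call takes 0.05 s, during which the arm holds its last target.

## Working session

There is one attempt and no reset: what is moved stays moved. The work goes in short steps, Python scripts to look and compute and a tool call to move; the robot and the scene stay as the last step left them, time stands still between calls to the robot, and variables do not carry over. Pictures are saved under pics/ and viewed, and the job is handed in when it is done.

Besides the shell and the picture viewer there is one more tool, called by a JSON object that holds its "method" and its "body". step_arm: Moves the arm, as the interface text tells. Its arguments: {"type":"object","properties":{"motion":{"type":"string"},"grip_force":{"type":"number"}},"required":["motion"]}

```bash
mkdir -p pics; ls; cat > h.py <<'E'
import numpy as np, cv2, json
from workcell import get_state, read_camera, sign_off, grasp_offset
from scipy.spatial.transform import Rotation as Ro
def snap(name,fn):
    c=read_camera(name); cv2.imwrite('pics/'+fn,cv2.cvtColor(np.array(c['img']),cv2.COLOR_RGB2BGR))
    d={k:(np.array(v).tolist()) for k,v in c.items() if k!='img'}
    json.dump(d,open('cam_'+name+'.json','w')); np.save('img_'+name+'.npy',c['img']); return c
def cam(name):
    c=json.load(open('cam_'+name+'.json')); c['img']=np.load('img_'+name+'.npy'); 
    c['R']=np.array(c['R']); c['t']=np.array(c['t']).ravel(); c['f']=200/np.tan(np.radians(c['vertical_fov'])/2); return c
def ray(c,u,v):
    d=c['R'].T@np.array([(u-c['cx'])/c['f'],(v-c['cy'])/c['f'],1]); return -c['R'].T@c['t'], d/np.linalg.norm(d)
def onz(c,u,v,z):
    o,d=ray(c,u,v); return o+d*(z-o[2])/d[2]
def proj(c,X):
    p=c['R']@np.array(X,float)+c['t']; return np.array([c['cx']+c['f']*p[0]/p[2],c['cy']+c['f']*p[1]/p[2]])
def two(c1,p1,c2,p2):
    o1,d1=ray(c1,*p1);o2,d2=ray(c2,*p2)
    s=np.linalg.lstsq(np.c_[d1,-d2],o2-o1,rcond=None)[0]
    a=o1+s[0]*d1;b=o2+s[1]*d2; return (a+b)/2,np.linalg.norm(a-b)
E
python3 - <<'E'
from h import *
for n in ('side','top'):
    snap(n,n+'0.png'); c=cam(n); print(n,c['f'],c['cx'],c['cy'],-c['R'].T@c['t'],c['R'].round(3).tolist())
print(get_state(), grasp_offset)
E
```

```text
pics
side 392.0313587197835 318.25587097039784 205.51204817273825 [ 541.68812453 -446.45022306  645.64492924] [[1.0, -0.006, 0.016], [0.008, -0.664, -0.747], [0.015, 0.747, -0.664]]
top 497.8828034592152 325.49373299448104 201.8021741512554 [441.94079421 194.79021153 936.23671751] [[0.026, -1.0, 0.005], [-0.989, -0.026, -0.144], [0.144, -0.001, -0.99]]
{'time_s': 0.1, 'q': array([ 1.00537455,  0.43515792,  0.02499039,  1.57402273, -0.011612  ,
        1.13404381, -0.07512558]), 'joint_velocities': array([-0.00038318, -0.00247679, -0.00015116, -0.00185446,  0.00136237,
       -0.00012709,  0.00054618]), 'tau': array([ 3.33206714e-03, -6.69125390e+01,  9.87880155e-01, -3.15144181e+01,
       -6.06401707e-02,  3.74759501e-02,  1.25682232e-04]), 'eef_pos': array([ 278.82629867, -558.92333956,  291.51429878]), 'eef_rot': array([-7.05678642e-04,  9.73356749e-01,  2.29294761e-01, -2.33411726e-04]), 'force': array([ 0.1990923 , -0.77075707, -0.41058335]), 'torque': array([-0.03614361, -0.0125627 ,  0.01573221]), 'opening': 91.86796445907271} 46.699999999999996
```

View pics/side0.png

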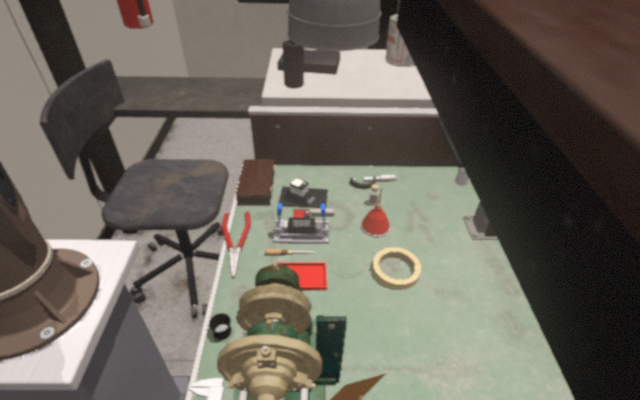

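View pics/top0.png

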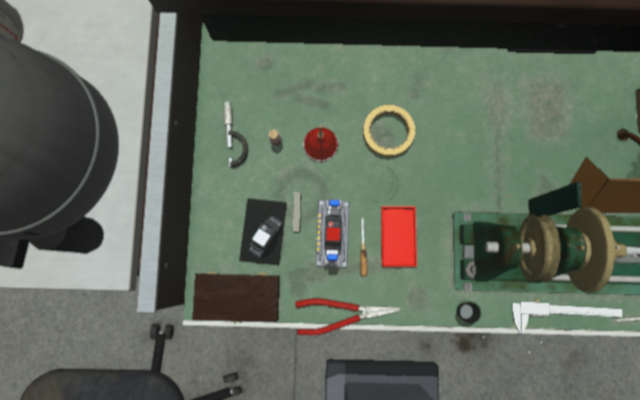

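The top view shows the dock at about (333,233), the tray at (399,237) and the spare at (265,236) on the mat. The side view shows the same area at about (300,225). I'll enlarge both.

```bash
python3 - <<'E'
from h import *
t=cam('top')['img'];s=cam('side')['img']
a=cv2.resize(t[190:280,230:425],None,fx=4,fy=4,interpolation=cv2.INTER_CUBIC)
b=cv2.resize(s[170:300,230:345],None,fx=4.6,fy=4.6,interpolation=cv2.INTER_CUBIC)
cv2.imwrite('pics/a.png',a[:,:,::-1]);cv2.imwrite('pics/b.png',b[:,:,::-1])
E
```

```text
(no output)
```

View pics/a.png

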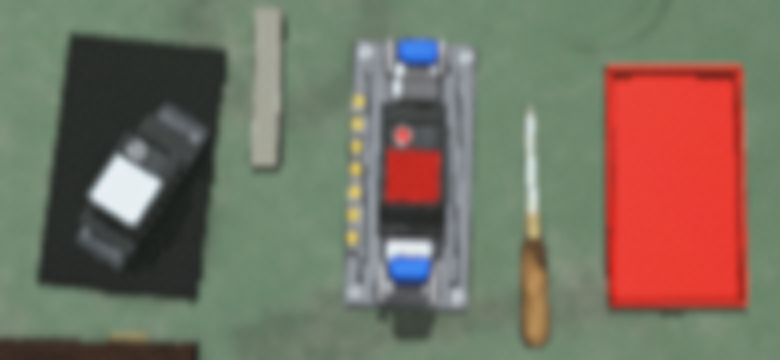

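View pics/b.png

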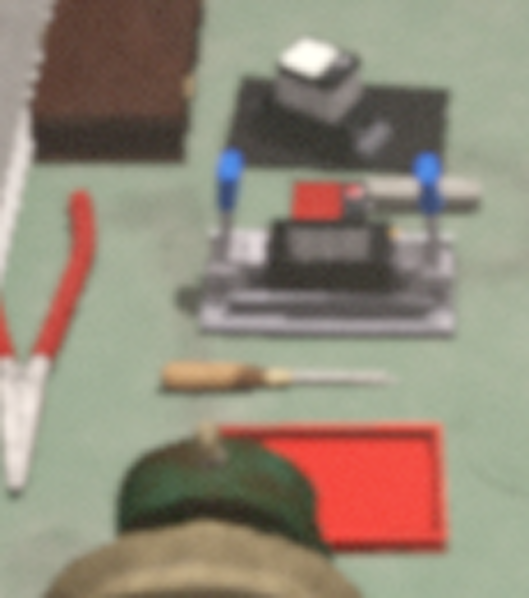

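```bash
cat >> h.py <<'E'
def blobs(c,kind,roi,minA=6):
    h=cv2.cvtColor(c['img'],cv2.COLOR_RGB2HSV).astype(int);H,S,V=h[...,0],h[...,1],h[...,2]
    if kind=='blue': m=(H>100)&(H<130)&(S>130)&(V>90)
    if kind=='red': m=((H<8)|(H>172))&(S>150)&(V>90)
    if kind=='white': m=(S<40)&(V>190)
    mm=np.zeros(m.shape,np.uint8);x0,y0,x1,y1=roi;mm[y0:y1,x0:x1]=m[y0:y1,x0:x1]
    n,l,st,ce=cv2.connectedComponentsWithStats(mm)
    return [(ce[i].round(2).tolist(),st[i].tolist(),cv2.minAreaRect(np.argwhere(l==i)[:,::-1].astype(np.float32))) for i in range(1,n) if st[i,4]>=minA]
E
python3 - <<'E'
from h import *
t=cam('top');s=cam('side')
for k in('blue','red','white'):
    print(k,'top');[print(' ',b) for b in blobs(t,k,(230,190,425,280))]
    print(k,'side');[print(' ',b) for b in blobs(s,k,(260,170,345,300))]
bt=sorted([b[0] for b in blobs(t,'blue',(230,190,425,280))],key=lambda p:-p[1])
bs=sorted([b[0] for b in blobs(s,'blue',(260,170,345,300))])
P=[]
for a,b in zip(bt,bs): p=two(t,a,s,b);P.append(p[0]);print(p, onz(t,*a,78))
d=P[1]-P[0];print('yaw',np.degrees(np.arctan2(d[1],d[0])),np.linalg.norm(d))
E
```

```text
blue top
  ([334.08, 202.45], [330, 200, 9, 6, 53], ((334.0, 202.5), (5.0, 8.0), 90.0))
  ([331.82, 257.36], [327, 255, 11, 6, 56], ((332.0, 257.5), (10.0, 5.0), 0.0))
blue side
  ([279.57, 205.87], [278, 203, 4, 7, 23], ((279.5, 206.0), (6.0, 3.0), 90.0))
  ([322.42, 206.42], [320, 204, 5, 7, 24], ((322.0, 207.0), (6.0, 4.0), 90.0))
red top
  ([398.6, 236.66], [381, 207, 36, 60, 2049], ((398.6480712890625, 236.4972381591797), (59.60090255737305, 34.30894088745117), 88.93909454345703))
  ([332.84, 234.02], [326, 228, 14, 13, 171], ((332.5, 234.0), (12.0, 13.0), 90.0))
red side
  ([298.71, 213.14], [294, 210, 10, 7, 65], ((298.5, 213.0), (6.0, 9.0), 90.0))
  ([309.69, 274.62], [284, 263, 42, 27, 778], ((304.5, 276.0), (26.0, 41.0), 90.0))
white top
  ([321.0, 202.5], [320, 202, 3, 2, 6], ((321.0, 202.5), (1.0, 2.0), 90.0))
  ([362.41, 231.51], [362, 219, 2, 24, 41], ((362.5, 230.5), (23.0, 1.0), 90.0))
  ([260.84, 236.97], [253, 230, 16, 15, 152], ((260.88458251953125, 236.92306518554688), (12.480754852294922, 12.203404426574707), 33.690067291259766))
  ([331.86, 251.79], [327, 250, 11, 4, 28], ((332.0, 251.5), (10.0, 3.0), 0.0))
white side
  ([296.67, 181.57], [291, 178, 12, 8, 67], ((296.5000305175781, 181.49998474121094), (10.751744270324707, 6.957010269165039), 18.43494987487793))
  ([315.56, 210.19], [311, 209, 9, 3, 16], ((315.0, 210.0), (8.0, 2.0), -0.0))
  ([329.68, 210.0], [327, 209, 7, 3, 19], ((330.0, 210.0), (6.0, 2.0), 0.0))
  ([283.55, 222.68], [281, 220, 6, 7, 38], ((283.5, 223.0), (6.0, 5.0), 90.0))
  ([301.18, 250.68], [293, 250, 20, 2, 28], ((302.5, 250.5), (19.0, 1.0), -0.0))
(array([470.99550083, 180.95500324,  86.13451193]), np.float64(0.8477216724842244)) [470.84949378 180.76353626  78.        ]
(array([563.90660952, 179.20391459,  87.34778299]), np.float64(1.5241320331206132)) [566.02484497 179.1010953   78.        ]
yaw -1.079721398542494 92.93552849086524
```

```bash
python3 - <<'E'
from h import *
t=cam('top');s=cam('side')
# plate corners, top (crop a coords /4)
K=[(355,40),(475,42),(467,307),(347,307)]
C=[onz(t,230+(u+.5)/4-.5,190+(v+.5)/4-.5,8) for u,v in K]
C=np.array(C);print('plate top',C.round(1).tolist(),C.mean(0).round(1))
K=[(202,332),(455,332)]
for u,v in K: print('side front corners',onz(s,230+(u+.5)/4.6-.5,170+(v+.5)/4.6-.5,0).round(1))
for c,n in((t,'top'),(s,'side')):
    for b in blobs(c,'red',(260,190,425,300),30): print(n,b[0],'z66',onz(c,*b[0],66).round(1),'z12',onz(c,*b[0],12).round(1),'z5',onz(c,*b[0],5).round(1))
    for b in blobs(c,'white',(250,170,320,245),60): print(n,'spare',onz(c,*b[0],52).round(1))
b=max(blobs(t,'red',(370,190,425,280)),key=lambda b:b[1][4]);print([onz(t,*p,12).round(1).tolist() for p in cv2.boxPoints(b[2])])
# spare label box and dark body
b=max(blobs(t,'white',(245,220,275,250)),key=lambda b:b[1][4]);print([onz(t,*p,52).round(1).tolist() for p in cv2.boxPoints(b[2])])
img=t['img'];crop=cv2.resize(img[210:262,240:290],None,fx=11,fy=11,interpolation=cv2.INTER_CUBIC);cv2.imwrite('pics/c.png',crop[:,:,::-1])
crop=cv2.resize(img[195:272,312:355],None,fx=7.5,fy=7.5,interpolation=cv2.INTER_CUBIC);cv2.imwrite('pics/d.png',crop[:,:,::-1])
E
```

```text
plate top [[580.7, 207.5, 8.0], [581.3, 151.0, 8.0], [457.3, 152.3, 8.0], [455.9, 207.8, 8.0]] [518.8 179.7   8. ]
side front corners [455.3 156.6   0. ]
side front corners [578.6 157.7   0. ]
top [398.6, 236.66] z66 [510.3  64.6  66. ] z12 [514.5  56.5  12. ] z5 [515.1  55.5   5. ]
top [332.84, 234.02] z66 [511.9 179.8  66. ] z12 [516.2 178.8  12. ] z5 [516.8 178.7   5. ]
top spare [504.5 307.2  52. ]
side [377.19, 221.71] z66 [680.3 155.3  66. ] z12 [693.2 211.4  12. ] z5 [694.9 218.7   5. ]
side [298.71, 213.14] z66 [512.1 180.3  66. ] z12 [509.3 238.7  12. ] z5 [508.9 246.3   5. ]
side [309.69, 274.62] z66 [537.7  12.5  66. ] z12 [537.3  55.2  12. ] z5 [537.3  60.8   5. ]
side spare [502.8 309.1  52. ]
[[569.2, 89.9, 12.0], [572.1, 25.6, 12.0], [461.3, 23.6, 12.0], [458.5, 86.8, 12.0]]
[[501.3, 322.2, 52.0], [519.6, 311.0, 52.0], [507.8, 292.0, 52.0], [489.5, 303.2, 52.0]]
```

View pics/c.png

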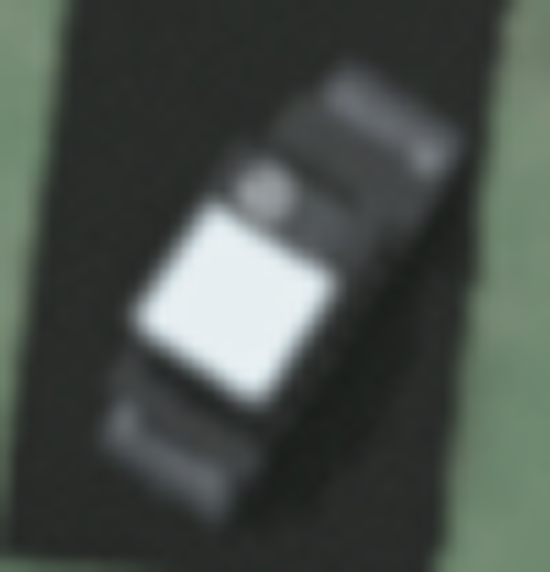

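View pics/d.png

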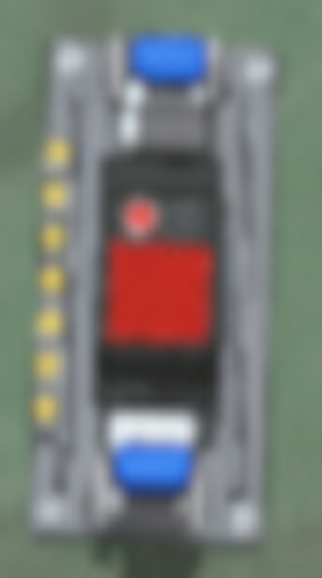

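```bash
cat >> h.py <<'E'
def pose():
    s=get_state(); w,x,y,z=s['eef_rot']; return np.array(s['eef_pos']),Ro.from_quat([x,y,z,w])
def down(yaw,tilt=0):
    # tool z down, tool x at world yaw (deg); tilt: deg about tool y
    return Ro.from_euler('z',yaw,degrees=True)*Ro.from_euler('x',180,degrees=True)*Ro.from_euler('y',tilt,degrees=True)
def plan(p0,R0,p1,R1,g=1,n=None):
    rv=(R0.inv()*R1).as_rotvec(degrees=True)
    d=np.linalg.norm(np.subtract(p1,p0))
    n=n or int(max(1,np.ceil(d/41),np.ceil(np.linalg.norm(rv)/7.1)))
    p=np.array(p0,float);R=R0;step=(np.array(p1)-p)/n
    out=[]
    for i in range(n):
        t=R.inv().apply(step)/1000
        out.append('%g '%g+' '.join('%.4f'%v for v in t)+' '+' '.join('%.2f'%v for v in rv/n)); R=R*Ro.from_rotvec(rv/n,degrees=True)
    print(n,'rows');[print('; '.join(out[i:i+5])) for i in range(0,n,5)]
E
python3 - <<'E'
from h import *
t=cam('top')
print('lugmid',onz(t,240+280/11-.5,210+292/11-.5,14))
p,R=pose(); p=p+[0,0,80]
plan(p,R,[490,180,375],down(179.6),g=0)
E
```

```text
lugmid [509.04682408 304.47414402  14.        ]
22 rows
0 0.0236 -0.0258 -0.0001 -0.00 -0.01 -6.96; 0 0.0265 -0.0227 -0.0001 -0.00 -0.01 -6.96; 0 0.0291 -0.0193 -0.0001 -0.00 -0.01 -6.96; 0 0.0312 -0.0157 -0.0001 -0.00 -0.01 -6.96; 0 0.0329 -0.0118 -0.0001 -0.00 -0.01 -6.96
0 0.0341 -0.0077 -0.0001 -0.00 -0.01 -6.96; 0 0.0348 -0.0035 -0.0001 -0.00 -0.01 -6.96; 0 0.0349 0.0007 -0.0001 -0.00 -0.01 -6.96; 0 0.0346 0.0049 -0.0001 -0.00 -0.01 -6.96; 0 0.0337 0.0091 -0.0002 -0.00 -0.01 -6.96
0 0.0324 0.0131 -0.0002 -0.00 -0.01 -6.96; 0 0.0306 0.0169 -0.0002 -0.00 -0.01 -6.96; 0 0.0283 0.0205 -0.0002 -0.00 -0.01 -6.96; 0 0.0256 0.0238 -0.0002 -0.00 -0.01 -6.96; 0 0.0225 0.0267 -0.0002 -0.00 -0.01 -6.96
0 0.0191 0.0292 -0.0002 -0.00 -0.01 -6.96; 0 0.0154 0.0313 -0.0002 -0.00 -0.01 -6.96; 0 0.0115 0.0330 -0.0002 -0.00 -0.01 -6.96; 0 0.0074 0.0341 -0.0002 -0.00 -0.01 -6.96; 0 0.0032 0.0348 -0.0002 -0.00 -0.01 -6.96
0 -0.0010 0.0349 -0.0002 -0.00 -0.01 -6.96; 0 -0.0052 0.0345 -0.0002 -0.00 -0.01 -6.96
```

{"method": "step_arm", "body": {"motion": "0 0 0 -0.04 0 0 0; 0 0 0 -0.04 0 0 0; 0 0.024 -0.026 0 0 0 -7; 0 0.026 -0.023 0 0 0 -7; 0 0.029 -0.019 0 0 0 -7", "grip_force": 40}}

```text
time_s: 0.52
eef_pos: [307.6, -457.5, 372.5]
eef_rot: [0.0, 0.914, 0.405, -0.0]
force: [2.1, 0.4, 0.9]
opening: 63.3
```

{"method": "step_arm", "body": {"motion": "0 0.031 -0.016 0 0 0 -7; 0 0.033 -0.012 0 0 0 -7; 0 0.034 -0.008 0 0 0 -7; 0 0.035 -0.004 0 0 0 -7; 0 0.035 0.001 0 0 0 -7"}}

```text
time_s: 0.93
eef_pos: [353.9, -287.8, 372.0]
eef_rot: [-0.0, 0.75, 0.662, -0.0]
force: [0.7, -0.9, 1.0]
opening: 29.8
```

{"method": "step_arm", "body": {"motion": "0 0.035 0.005 0 0 0 -7; 0 0.034 0.009 0 0 0 -7; 0 0.032 0.013 0 0 0 -7; 0 0.031 0.017 0 0 0 -7; 0 0.028 0.02 0 0 0 -7"}}

```text
time_s: 1.35
eef_pos: [400.3, -119.2, 372.1]
eef_rot: [-0.0, 0.516, 0.857, -0.0]
force: [0.6, 0.7, 0.5]
opening: 1.0
```

{"method": "step_arm", "body": {"motion": "0 0.026 0.024 0 0 0 -7; 0 0.022 0.027 0 0 0 -7; 0 0.019 0.029 0 0 0 -7; 0 0.015 0.031 0 0 0 -7; 0 0.011 0.033 0 0 0 -7"}}

```text
time_s: 1.77
eef_pos: [447.4, 48.1, 372.2]
eef_rot: [0.0, 0.235, 0.972, -0.0]
force: [0.2, -1.2, -0.0]
opening: 0.4
```

```bash
python3 - <<'E'
from h import *
p,R=pose();print(p,R.as_euler('zyx',degrees=True),get_state()['q'].round(2))
plan(p,R,[490,180,240],down(179.6),g=0)
E
```

```text
[447.35241354  48.14971773 372.17640262] [-1.52839717e+02 -5.41652376e-04  1.79979842e+02] [ 0.39  0.15 -0.69  1.81  0.1   1.22  0.77]
5 rows
0 0.0045 0.0274 0.0264 -0.00 0.00 -5.35; 0 0.0019 0.0277 0.0264 -0.00 0.00 -5.35; 0 -0.0007 0.0277 0.0264 -0.00 0.00 -5.35; 0 -0.0033 0.0275 0.0264 -0.00 0.00 -5.35; 0 -0.0058 0.0271 0.0264 -0.00 0.00 -5.35
```

{"method": "step_arm", "body": {"motion": "0 0.0045 0.0274 0.0264 0 0 -5.35; 0 0.0019 0.0277 0.0264 0 0 -5.35; 0 -0.0007 0.0277 0.0264 0 0 -5.35; 0 -0.0033 0.0275 0.0264 0 0 -5.35; 0 -0.0058 0.0271 0.0264 0 0 -5.35"}}

```text
time_s: 2.18
eef_pos: [490.9, 179.4, 238.7]
eef_rot: [-0.0, 0.004, 1.0, -0.0]
force: [0.8, -1.3, -0.0]
opening: 0.1
```

{"method": "step_arm", "body": {"motion": "0 0 0 0.03 0 0 0; 0 0 0 0.03 0 0 0; 0 0 0 0 0 0 0"}}

```text
time_s: 2.43
eef_pos: [488.2, 177.0, 175.0]
eef_rot: [-0.004, 0.006, 1.0, -0.002]
force: [-1.1, -1.3, -0.1]
opening: 0.4
```

```bash
python3 - <<'E'
from h import *
p,R=pose();print(p,R.as_euler('zyx',degrees=True),get_state()['force'])
snap('side','s1.png');snap('top','t1.png');t=cam('top');s=cam('side')
tip=p+R.apply([0,0,66]);print(proj(t,tip),proj(s,tip))
a=cv2.resize(t['img'][180:280,280:400],None,fx=4,fy=4,interpolation=cv2.INTER_CUBIC)
b=cv2.resize(s['img'][140:250,255:355],None,fx=4,fy=4,interpolation=cv2.INTER_CUBIC)
h=max(a.shape[0],b.shape[0]);o=np.zeros((h,900,3),np.uint8)[:, :a.shape[1]+b.shape[1]-80] if 0 else np.zeros((h,a.shape[1]+b.shape[1],3),np.uint8)
o[:a.shape[0],:a.shape[1]]=a;o[:b.shape[0],a.shape[1]:]=b
o=cv2.resize(o,(800,int(h*800/o.shape[1])));cv2.imwrite('pics/e.png',o[:,:,::-1])
E
```

```text
[488.15968563 177.00224706 175.01179458] [-179.3276004    -0.48093425  179.828068  ] [-1.09867038 -1.34462944 -0.07344725]
[334.77041205 246.63286937] [286.62996313 199.11866485]
```

View pics/e.png

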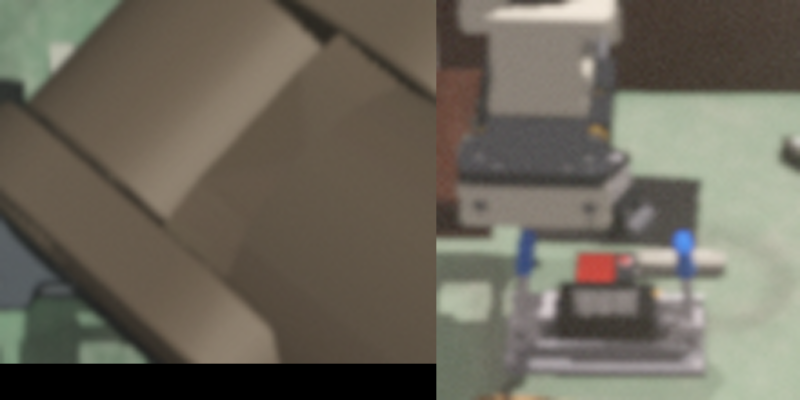

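```bash
python3 - <<'E'
from h import *
p,R=pose();print(p,R.as_euler('zyx',degrees=True),get_state()['force'],get_state()['joint_velocities'].round(3))
plan(p,R,[490,180,140],down(179.6),g=0)
E
```

```text
[490.30878678 178.01677558 179.93793068] [-1.79274641e+02 -1.40483567e-01  1.79955189e+02] [0.17280187 0.58153074 0.87013138] [ 0.014 -0.041 -0.02  -0.039 -0.007  0.007  0.004]
1 rows
0 0.0002 0.0020 0.0399 -0.05 -0.14 -0.33
```

{"method": "step_arm", "body": {"motion": "0 0 0.002 0.02 0 0 -0.3; 0 0 0 0.02 0 0 0; 0 0 0 0 0 0 0; 0 0 0 0 0 0 0"}}

```text
time_s: 2.87
eef_pos: [491.3, 180.2, 141.7]
eef_rot: [0.0, 0.004, 1.0, -0.0]
force: [-0.3, -0.5, 1.1]
opening: 0.2
```

```bash
python3 - <<'E'
from h import *
p,R=pose();print(p,R.as_euler('zyx',degrees=True))
snap('side','s2.png');s=cam('side')
b=cv2.resize(s['img'][160:260,250:350],None,fx=6,fy=6,interpolation=cv2.INTER_CUBIC);cv2.imwrite('pics/e2.png',b[:,:,::-1])
E
```

```text
[491.31227225 180.17565716 141.65832097] [-1.79530050e+02  4.45827297e-02  1.79996001e+02]
```

View pics/e2.png

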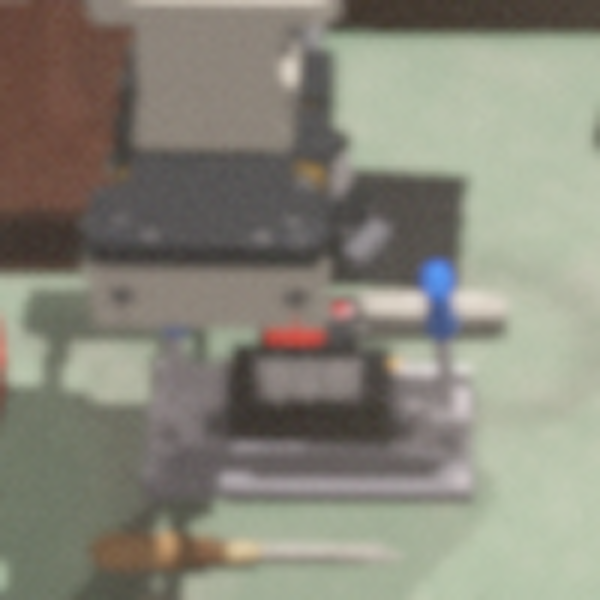

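{"method": "step_arm", "body": {"motion": "0 0 0 0.006 0 0 0; 0 0.004 0 0 0 0 0; 0 0.004 0 0 0 0 0; 0 0.004 0 0 0 0 0; 0 0 0 0 0 0 0"}}

```text
time_s: 3.33
eef_pos: [480.4, 180.4, 135.7]
eef_rot: [0.002, 0.004, 1.0, 0.0]
force: [3.5, -1.1, 2.6]
opening: 0.5
```

{"method": "step_arm", "body": {"motion": "0 0.004 0 0 0 0 0; 0 0.004 0 0 0 0 0; 0 0.004 0 0 0 0 0; 0 0 0 0 0 0 0"}}

```text
time_s: 3.67
eef_pos: [468.4, 180.6, 135.5]
eef_rot: [0.002, 0.004, 1.0, 0.001]
force: [6.0, -0.6, -1.4]
opening: 0.4
```

{"method": "step_arm", "body": {"motion": "0 0.004 0 0 0 0 0; 0 0.004 0 0 0 0 0; 0 0.004 0 0 0 0 0; 0 0.003 0 0 0 0 0; 0 0 0 0 0 0 0"}}

```text
time_s: 4.08
eef_pos: [453.8, 181.1, 135.6]
eef_rot: [0.003, 0.004, 1.0, 0.001]
force: [8.3, -0.0, 0.5]
opening: 0.2
```

{"method": "step_arm", "body": {"motion": "0 0.003 0 0 0 0 0; 0 0.002 0 0 0 0 0; 0 0 0 0 0 0 0"}}

```text
time_s: 4.33
eef_pos: [450.3, 181.2, 136.0]
eef_rot: [0.004, 0.004, 1.0, 0.001]
force: [11.3, 0.0, -0.9]
opening: 0.5
```

```bash
python3 - <<'E'
from h import *
p,R=pose();print(p,get_state()['force'])
snap('side','s3.png');s=cam('side')
b=cv2.resize(s['img'][160:260,250:350],None,fx=6,fy=6,interpolation=cv2.INTER_CUBIC);cv2.imwrite('pics/e3.png',b[:,:,::-1])
E
```

```text
[450.26061511 181.15420471 135.97086691] [11.29938189  0.04016844 -0.92333397]
```

View pics/e3.png

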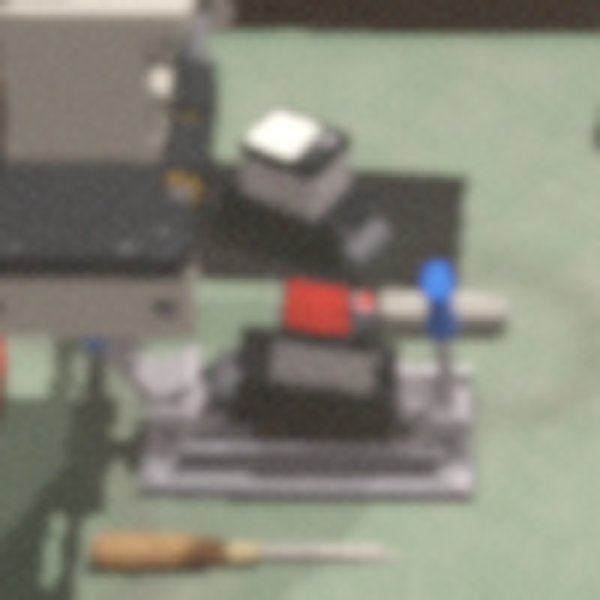

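{"method": "step_arm", "body": {"motion": "0 0.002 0 0 0 0 0; 0 0.002 0 0 0 0 0; 0 0 0 0 0 0 0"}}

```text
time_s: 4.63
eef_pos: [448.8, 181.3, 136.7]
eef_rot: [0.006, 0.005, 1.0, 0.002]
force: [18.9, -2.2, -0.7]
opening: 0.6
```

{"method": "step_arm", "body": {"motion": "0 0.002 0 0 0 0 0; 0 0.001 0 0 0 0 0; 0 0 0 0 0 0 0"}}

```text
time_s: 4.88
eef_pos: [447.8, 181.5, 137.3]
eef_rot: [0.008, 0.006, 1.0, 0.002]
force: [24.7, -3.0, -1.9]
opening: 0.2
```

{"method": "step_arm", "body": {"motion": "0 -0.014 0 0 0 0 0; 0 -0.004 0 -0.03 0 0 0; 0 -0.004 0 -0.02 0 0 0; 0 -0.03 -0.0005 0 0 0 0; 0 -0.03 0 0 0 0 0"}}

```text
time_s: 5.3
eef_pos: [522.3, 179.9, 186.5]
eef_rot: [0.001, 0.003, 1.0, 0.0]
force: [0.5, 0.9, 0.6]
opening: 0.6
```

{"method": "step_arm", "body": {"motion": "0 -0.025 0 0 0 0 0; 0 0 0 0 0 0 0; 0 0 0 0 0 0 0"}}

```text
time_s: 5.55
eef_pos: [547.3, 179.3, 184.3]
eef_rot: [-0.0, 0.004, 1.0, 0.0]
force: [-0.4, -0.0, -0.1]
opening: 0.7
```

```bash
python3 - <<'E'
from h import *
p,R=pose();print(p,R.as_euler('zyx',degrees=True),get_state()['force'])
snap('side','s4.png');s=cam('side')
b=cv2.resize(s['img'][160:260,250:350],None,fx=6,fy=6,interpolation=cv2.INTER_CUBIC);cv2.imwrite('pics/e4.png',b[:,:,::-1])
E
```

```text
[547.34371612 179.27270855 184.33461169] [-1.79487224e+02 -1.37455789e-03 -1.79970933e+02] [-0.36184401 -0.04745134 -0.12436551]
```

View pics/e4.png

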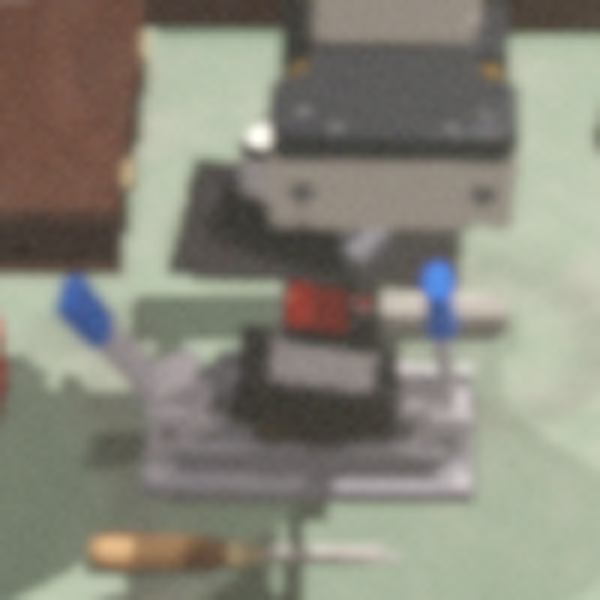

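{"method": "step_arm", "body": {"motion": "0 -0.001 0 0.025 0 0 0; 0 0 0 0.012 0 0 0; 0 0 0 0.005 0 0 0; 0 0 0 0 0 0 0"}}

```text
time_s: 5.93
eef_pos: [546.3, 179.0, 141.1]
eef_rot: [-0.001, 0.003, 1.0, -0.001]
force: [-0.1, 0.6, 0.4]
opening: 0.2
```

{"method": "step_arm", "body": {"motion": "0 -0.004 0 0 0 0 0; 0 -0.004 0 0 0 0 0; 0 -0.004 0 0 0 0 0; 0 0 0 0 0 0 0"}}

```text
time_s: 6.27
eef_pos: [559.3, 179.4, 142.8]
eef_rot: [-0.001, 0.004, 1.0, -0.0]
force: [-3.3, -0.4, 0.8]
opening: 0.5
```

{"method": "step_arm", "body": {"motion": "0 -0.004 0 0.002 0 0 0; 0 -0.004 0 0.002 0 0 0; 0 -0.004 0 0.002 0 0 0; 0 -0.004 0 0 0 0 0; 0 0 0 0 0 0 0"}}

```text
time_s: 6.68
eef_pos: [575.3, 179.7, 136.9]
eef_rot: [-0.001, 0.004, 1.0, 0.0]
force: [-4.6, 0.5, 1.8]
opening: 0.4
```

{"method": "step_arm", "body": {"motion": "0 -0.004 0 0 0 0 0; 0 -0.004 0 0 0 0 0; 0 -0.003 0 0 0 0 0; 0 0 0 0 0 0 0"}}

```text
time_s: 7.02
eef_pos: [585.2, 179.3, 136.1]
eef_rot: [-0.002, 0.003, 1.0, -0.0]
force: [-7.3, 0.1, -1.6]
opening: 0.3
```

{"method": "step_arm", "body": {"motion": "0 -0.003 0 0 0 0 0; 0 -0.002 0 0 0 0 0; 0 0 0 0 0 0 0"}}

```text
time_s: 7.27
eef_pos: [586.8, 179.5, 135.6]
eef_rot: [-0.005, 0.003, 1.0, -0.001]
force: [-18.8, -0.7, 4.9]
opening: 0.4
```

{"method": "step_arm", "body": {"motion": "0 -0.002 0 0 0 0 0; 0 -0.002 0 0 0 0 0; 0 0 0 0 0 0 0"}}

```text
time_s: 7.52
eef_pos: [587.9, 179.7, 135.2]
eef_rot: [-0.008, 0.002, 1.0, -0.002]
force: [-29.4, -1.6, 11.1]
opening: 0.6
```

{"method": "step_arm", "body": {"motion": "0 0.02 0 0 0 0 0; 0.6 0.01 0 -0.03 0 0 0; 0.6 0.02 0 -0.02 0 0 0; 0.6 0.028 0.0005 0 0 0 0; 0.6 0 0 0 0 0 0"}}

```text
time_s: 7.93
eef_pos: [514.4, 181.4, 188.4]
eef_rot: [0.0, 0.002, 1.0, 0.0]
force: [-1.2, 0.7, -0.2]
opening: 22.3
```

{"method": "step_arm", "body": {"motion": "0.6 0 0 0 0 0 0; 0.6 0 0 0 0 0 0"}}

```text
time_s: 8.1
eef_pos: [518.8, 180.0, 187.0]
eef_rot: [0.001, 0.004, 1.0, 0.0]
force: [0.6, 0.3, -0.1]
opening: 36.3
```

```bash
python3 - <<'E'
from h import *
p,R=pose();print(p,R.as_euler('zyx',degrees=True),get_state()['force'])
snap('side','s5.png');s=cam('side')
for b in blobs(s,'blue',(250,170,350,260)): print('blue',b[:2])
for b in blobs(s,'red',(285,190,325,235)): print('red',b[:2], onz(s,*b[0],78))
b=cv2.resize(s['img'][160:260,250:350],None,fx=6,fy=6,interpolation=cv2.INTER_CUBIC);cv2.imwrite('pics/e5.png',b[:,:,::-1])
E
```

```text
[518.84659296 180.02901662 186.96139687] [-1.79545543e+02  9.95725247e-02 -1.79992178e+02] [ 0.56454197  0.29212982 -0.13198472]
blue ([263.48, 211.21], [261, 207, 6, 9, 33])
blue ([338.91, 211.55], [336, 209, 6, 6, 22])
red ([300.57, 209.22], [296, 206, 9, 7, 46]) [516.28145664 179.85482064  78.        ]
```

View pics/e5.png

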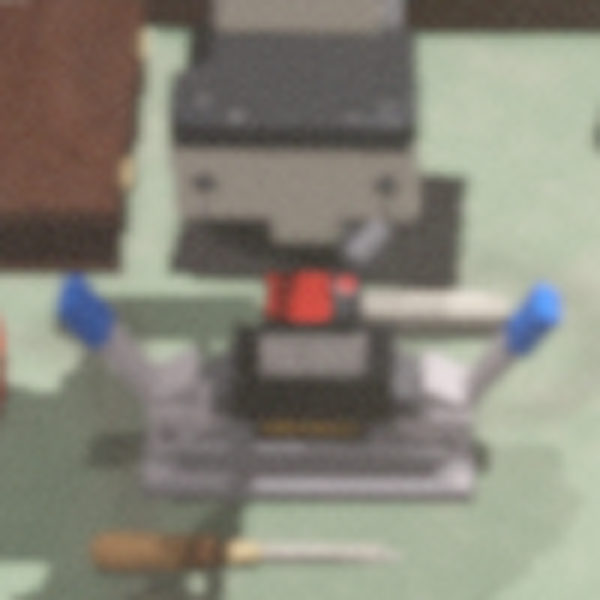

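{"method": "step_arm", "body": {"motion": "0.65 0 0 0.015 0 0 0; 0.65 0 0 0.015 0 0 0; 0.65 0 0 0.02 0 0 0; 0.65 0 0 0.02 0 0 0; 0.65 0 0 0.005 0 0 0"}}

```text
time_s: 8.57
eef_pos: [517.6, 179.1, 108.3]
eef_rot: [-0.002, 0.004, 1.0, -0.001]
force: [-1.0, -0.6, -0.1]
opening: 59.6
```

{"method": "step_arm", "body": {"motion": "0.65 0 0 0 0 0 0; 0.3 0 0 0 0 0 0; 0.3 0 0 0 0 0 0; 0.3 0 0 0 0 0 0; 0.3 0 0 0 0 0 0", "grip_force": 8}}

```text
time_s: 8.98
eef_pos: [518.4, 180.3, 112.1]
eef_rot: [0.001, 0.004, 1.0, 0.0]
force: [0.0, -0.4, 0.4]
opening: 37.3
```

{"method": "step_arm", "body": {"motion": "0 0 0 0 0 0 0; 0 0 0 0 0 0 0; 0 0 0 0 0 0 0"}}

```text
time_s: 9.23
eef_pos: [518.2, 180.2, 111.8]
eef_rot: [0.001, 0.004, 1.0, 0.0]
force: [-0.1, 0.2, 6.0]
opening: 30.0
```

{"method": "step_arm", "body": {"motion": "0 0 0 0 0 0 0; 0 0 0 0 0 0 0", "grip_force": 35}}

```text
time_s: 9.4
eef_pos: [518.2, 180.2, 111.8]
eef_rot: [0.001, 0.004, 1.0, 0.0]
force: [-0.1, -0.2, 5.6]
opening: 29.7
```

```bash
python3 - <<'E'
from h import *
p,R=pose();print(p,R.as_euler('zyx',degrees=True),get_state()['force'],get_state()['torque'])
E
```

```text
[518.2329033  180.2487552  111.76515877] [-1.79563344e+02  5.82597165e-02 -1.79990460e+02] [-0.13393475 -0.23152777  5.58818082] [-0.05989738 -0.10268412  0.06272263]
```

{"method": "step_arm", "body": {"motion": "0 0 0 -0.01 0 0 0; 0 0 0 -0.02 0 0 0; 0 0 0 -0.03 0 0 0; 0 0 0 -0.02 0 0 0; 0 0 0 0 0 0 0"}}

```text
time_s: 9.82
eef_pos: [519.1, 181.3, 195.3]
eef_rot: [0.002, 0.004, 1.0, 0.001]
force: [1.0, 0.7, -3.9]
opening: 29.7
```

```bash
python3 - <<'E'
from h import *
p,R=pose();print(p,R.as_euler('zyx',degrees=True),get_state()['force'],get_state()['torque'],get_state()['opening'])
snap('side','s6.png');s=cam('side')
b=cv2.resize(s['img'][130:290,240:360],None,fx=4,fy=4,interpolation=cv2.INTER_CUBIC);cv2.imwrite('pics/e6.png',b[:,:,::-1][:600])
plan(p,R,[517,63,180],down(181.2),g=0)
E
```

```text
[519.12138177 181.26112994 195.280104  ] [-179.57377928    0.27941078 -179.87898804] [ 0.98976636  0.71028505 -3.89282215] [ 0.21045643 -0.21196835  0.0380643 ] 29.67908625508359
3 rows
0 0.0004 -0.0394 0.0050 0.04 0.09 -0.54; 0 0.0008 -0.0394 0.0050 0.04 0.09 -0.54; 0 0.0012 -0.0394 0.0051 0.04 0.09 -0.54
```

View pics/e6.png

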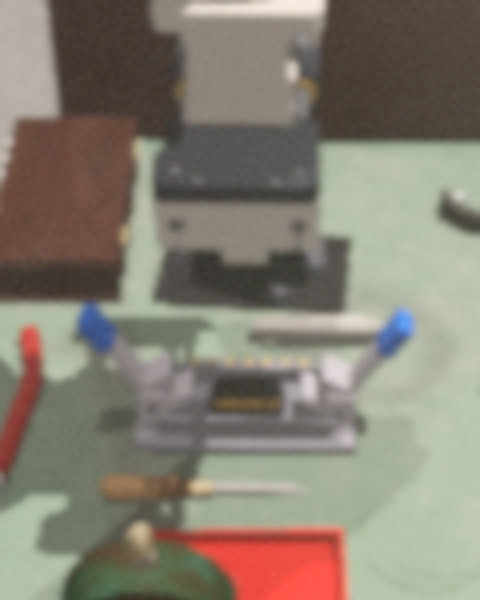

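```bash
python3 - <<'E'
from h import *
t=cv2.imread('pics/top0.png');s=cv2.imread('pics/side0.png')
a=cv2.resize(t[195:305,370:560],None,fx=4,fy=4,interpolation=cv2.INTER_CUBIC)
b=cv2.resize(s[250:400,200:360],None,fx=4,fy=4,interpolation=cv2.INTER_CUBIC)
cv2.imwrite('pics/f.png',a);cv2.imwrite('pics/g.png',b)
E
```

```text
(no output)
```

View pics/f.png

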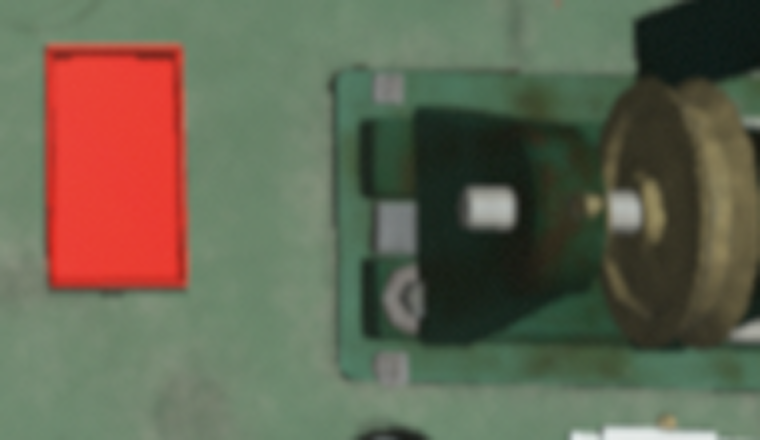

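View pics/g.png

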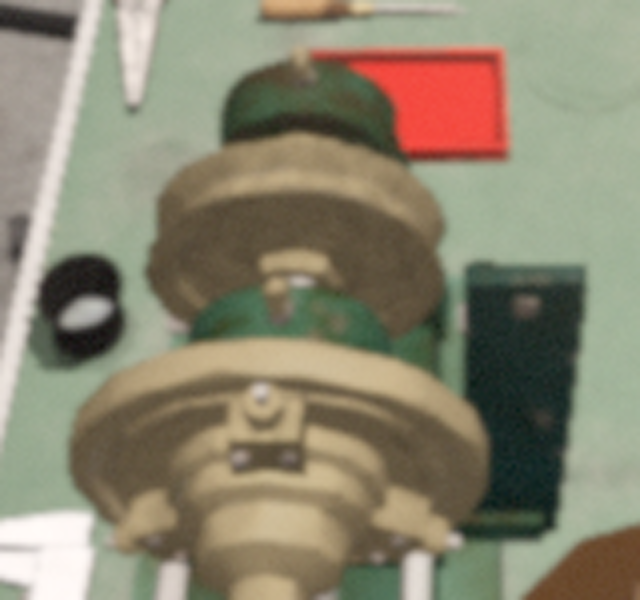

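{"method": "step_arm", "body": {"motion": "0 0 -0.02 0 0 0 0; 0 0 -0.04 0 0 0 0; 0 0.001 -0.037 0.015 0 0 0; 0 0.001 -0.02 0.02 0 0 -0.5; 0 0 0 0.015 0 0 0"}}

```text
time_s: 10.28
eef_pos: [513.3, 55.9, 138.2]
eef_rot: [-0.002, 0.003, 1.0, -0.002]
force: [-1.0, -0.9, -3.7]
opening: 29.7
```

{"method": "step_arm", "body": {"motion": "0 0 0 0.01 0 0 0; 0 0 0 0 0 0 0; 0 0 0 0 0 0 0"}}

```text
time_s: 10.53
eef_pos: [514.4, 64.2, 130.7]
eef_rot: [-0.001, -0.001, 1.0, 0.0]
force: [0.4, 0.7, -3.2]
opening: 29.9
```

```bash
python3 - <<'E'
from h import *
p,R=pose();print(p,R.as_euler('zyx',degrees=True),get_state()['force'],get_state()['opening'])
snap('side','s7.png');s=cam('side')
b=cv2.resize(s['img'][170:310,240:360],None,fx=4.2,fy=4.2,interpolation=cv2.INTER_CUBIC);cv2.imwrite('pics/e7.png',b[:,:,::-1][:600])
E
```

```text
[514.42267666  64.2145759  130.6842491 ] [ 1.79842611e+02 -9.63007098e-02 -1.79960159e+02] [ 0.42559144  0.6754878  -3.21971882] 29.870767372615383
```

View pics/e7.png

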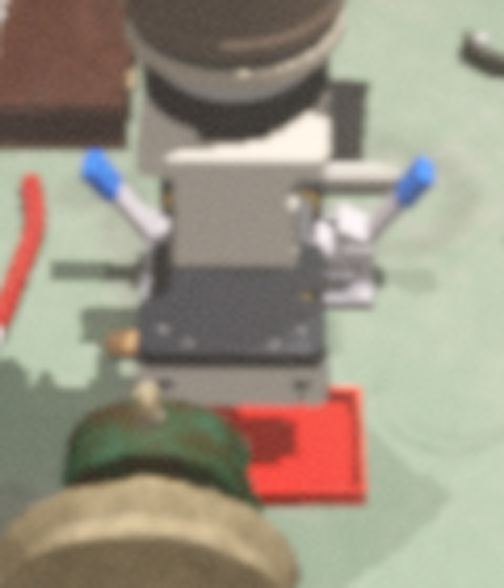

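{"method": "step_arm", "body": {"motion": "0 0 0 0.015 0 0 0; 0 0 0 0.014 0 0 0; 0 0 0 0.008 0 0 0; 0 0 0 0.003 0 0 0; 0 0 0 0 0 0 0"}}

```text
time_s: 11.0
eef_pos: [514.9, 63.7, 91.2]
eef_rot: [-0.0, -0.001, 1.0, 0.0]
force: [-0.0, -0.2, -3.9]
opening: 29.8
```

{"method": "step_arm", "body": {"motion": "0 0 0 0.002 0 0 0; 0 0 0 0.001 0 0 0; 0 0 0 0 0 0 0"}}

```text
time_s: 11.25
eef_pos: [515.2, 63.2, 88.6]
eef_rot: [0.0, -0.001, 1.0, 0.0]
force: [-0.1, -0.4, -4.1]
opening: 29.9
```

{"method": "step_arm", "body": {"motion": "0 0 0 0.001 0 0 0; 0 0 0 0.001 0 0 0; 0 0 0 0 0 0 0"}}

```text
time_s: 11.5
eef_pos: [515.2, 63.2, 86.9]
eef_rot: [0.0, -0.0, 1.0, -0.0]
force: [-2.4, -1.0, 5.8]
opening: 30.0
```

Contact with the tray floor. I'll release and rise.

{"method": "step_arm", "body": {"motion": "0.5 0 0 0 0 0 0; 0.5 0 0 0 0 0 0; 0.55 0 0 0 0 0 0; 0.55 0 0 -0.015 0 0 0; 0.55 0 0 -0.03 0 0 0"}}

```text
time_s: 11.92
eef_pos: [513.3, 62.6, 129.3]
eef_rot: [-0.003, -0.001, 1.0, -0.0]
force: [-0.7, -0.5, 0.2]
opening: 50.0
```

{"method": "step_arm", "body": {"motion": "0.6 0 0 -0.04 0 0 0; 0.6 0 0.02 -0.04 0 0 0; 0.6 0 0.04 0 0 0 0; 0.6 0 0.04 0 0 0 0; 0.6 0 0 0 0 0 0"}}

```text
time_s: 12.33
eef_pos: [514.0, 170.9, 210.6]
eef_rot: [0.002, -0.005, 1.0, 0.003]
force: [-0.5, 1.6, -0.3]
opening: 55.1
```

```bash
python3 - <<'E'
from h import *
p,R=pose();print(p,R.as_euler('zyx',degrees=True),get_state()['opening'])
snap('side','s8.png');s=cam('side');snap('top','t8.png')
for b in blobs(s,'white',(280,170,320,200)): print(b[:2],onz(s,*b[0],52))
b=cv2.resize(s['img'][160:310,230:350],None,fx=4,fy=4,interpolation=cv2.INTER_CUBIC);cv2.imwrite('pics/e8.png',b[:,:,::-1][:600])
plan(p,R,[509,304.6,180],down(147),g=0.6)
E
```

```text
[514.02239666 170.91730028 210.61628696] [ 179.44592981    0.1979071  -179.60688676] 55.10588045663438
([319.0, 183.0], [319, 180, 1, 7, 7]) [557.34712058 304.23841874  52.        ]
5 rows
0.6 0.0008 0.0267 0.0063 0.09 0.02 6.71; 0.6 0.0039 0.0264 0.0063 0.09 0.02 6.71; 0.6 0.0069 0.0258 0.0062 0.09 0.02 6.71; 0.6 0.0099 0.0248 0.0062 0.09 0.02 6.71; 0.6 0.0127 0.0235 0.0062 0.09 0.02 6.71
```

View pics/e8.png

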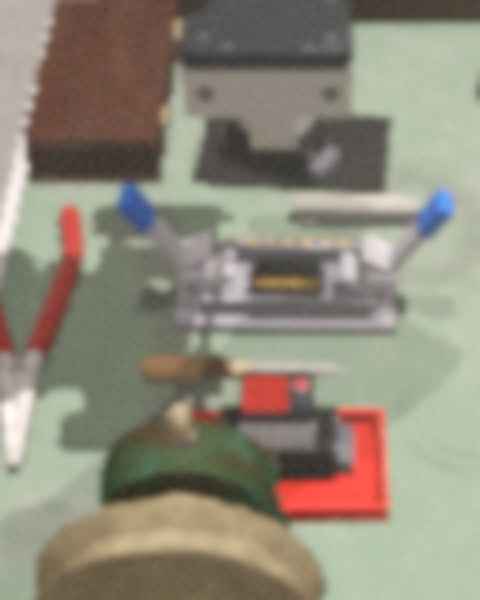

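View pics/t8.png

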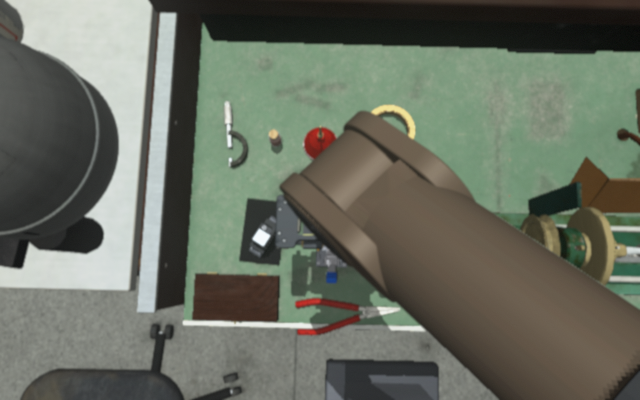

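{"method": "step_arm", "body": {"motion": "0.6 0.001 0.0265 0.006 0 0 6.7; 0.6 0.004 0.0265 0.006 0 0 6.7; 0.6 0.007 0.026 0.006 0 0 6.7; 0.6 0.01 0.025 0.006 0 0 6.7; 0.6 0.0125 0.0235 0.006 0 0 6.7"}}

```text
time_s: 12.85
eef_pos: [511.1, 294.9, 177.7]
eef_rot: [0.0, 0.291, 0.957, -0.001]
force: [-0.3, 0.2, 0.2]
opening: 55.0
```

{"method": "step_arm", "body": {"motion": "0.6 0 0 0 0 0 0; 0.6 0 0 0 0 0 0; 0.6 0 0 0 0 0 0"}}

```text
time_s: 13.1
eef_pos: [511.1, 293.9, 178.0]
eef_rot: [0.0, 0.287, 0.958, -0.001]
force: [0.8, -0.5, 0.0]
opening: 55.0
```

```bash
python3 - <<'E'
from h import *
p,R=pose();print(p,R.as_euler('zyx',degrees=True),get_state()['opening'],get_state()['q'].round(2))
plan(p,R,[509,304.6,122],down(147),g=0.6)
snap('side','s9.png');s=cam('side')
b=cv2.resize(s['img'][110:240,230:380],None,fx=4,fy=4,interpolation=cv2.INTER_CUBIC);cv2.imwrite('pics/e9.png',b[:,:,::-1][:600])
E
```

```text
[511.05387029 293.85281727 177.98909604] [-1.46586808e+02 -2.85948415e-02  1.79904484e+02] 55.047141938770906 [-0.22  0.56 -0.57  1.76  0.37  0.93  0.05]
2 rows
0.6 0.0038 0.0040 0.0280 -0.05 0.01 -0.21; 0.6 0.0038 0.0040 0.0280 -0.05 0.01 -0.21
```

View pics/e9.png

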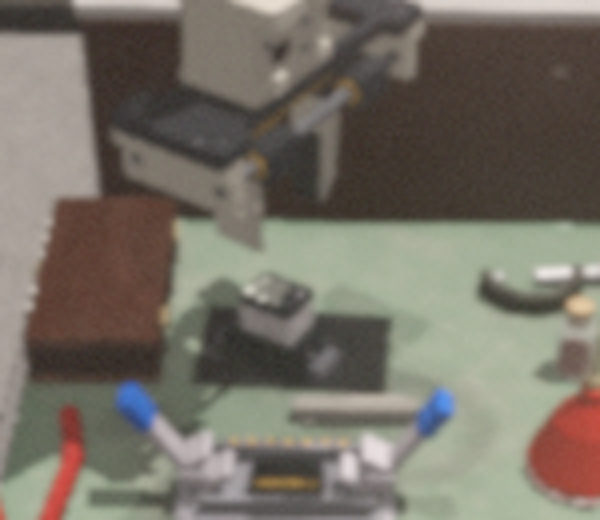

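{"method": "step_arm", "body": {"motion": "0.65 0.004 0.004 0.027 0 0 0; 0.65 0.0036 0.004 0.027 0 0 0; 0.65 0 0 0 0 0 0; 0.65 0 0 0 0 0 0"}}

```text
time_s: 13.48
eef_pos: [508.6, 304.4, 123.8]
eef_rot: [-0.001, 0.288, 0.958, -0.001]
force: [0.0, -0.0, 0.7]
opening: 59.6
```

```bash
python3 - <<'E'
from h import *
snap('side','s10.png');s=cam('side');snap('top','t10.png');t=cam('top')
p,R=pose();print(p,R.as_euler('zyx',degrees=True),get_state()['opening'])
b=cv2.resize(s['img'][140:220,255:345],None,fx=6,fy=6,interpolation=cv2.INTER_CUBIC);cv2.imwrite('pics/e10.png',b[:,:,::-1][:600])
for b in blobs(t,'white',(245,220,275,250)): print(b[0],onz(t,*b[0],52))
E
```

```text
[509.65449892 305.5440316  125.73274426] [-1.46501631e+02  5.63160267e-02 -1.79988152e+02] 59.61294734216475
```

View pics/e10.png

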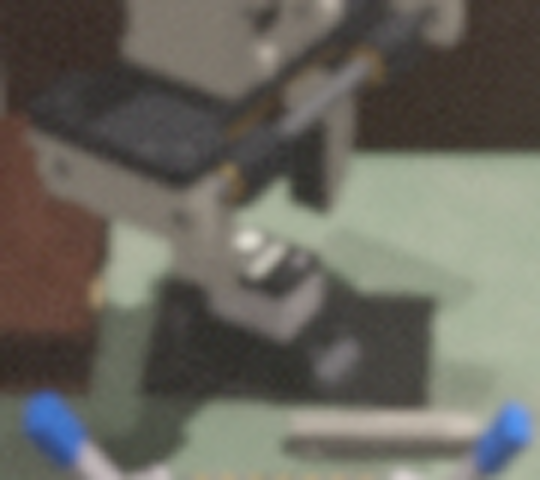

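{"method": "step_arm", "body": {"motion": "0.65 0 -0.001 0.012 0 0 0; 0.65 0 0 0.014 0 0 0; 0.65 0 0 0.01 0 0 0; 0.65 0 0 0.003 0 0 0; 0.65 0 0 0 0 0 0"}}

```text
time_s: 14.0
eef_pos: [508.0, 305.0, 84.8]
eef_rot: [-0.0, 0.288, 0.958, -0.001]
force: [-0.2, 0.3, 0.7]
opening: 59.3
```

{"method": "step_arm", "body": {"motion": "0.3 0 0 0 0 0 0; 0.3 0 0 0 0 0 0; 0.3 0 0 0 0 0 0; 0.28 0 0 0 0 0 0; 0 0 0 0 0 0 0", "grip_force": 6}}

```text
time_s: 14.42
eef_pos: [508.3, 305.5, 85.8]
eef_rot: [0.0, 0.288, 0.958, 0.0]
force: [-1.5, -1.6, 1.3]
opening: 30.4
```

{"method": "step_arm", "body": {"motion": "0 0 0 0 0 0 0; 0 0 0 0 0 0 0; 0 0 0 0 0 0 0"}}

```text
time_s: 14.67
eef_pos: [508.3, 305.5, 85.7]
eef_rot: [0.0, 0.288, 0.958, -0.0]
force: [-1.1, -1.8, 4.5]
opening: 30.0
```

{"method": "step_arm", "body": {"motion": "0 0 0 0 0 0 0; 0 0 0 0 0 0 0", "grip_force": 35}}

```text
time_s: 14.83
eef_pos: [508.3, 305.5, 85.8]
eef_rot: [0.0, 0.288, 0.958, 0.0]
force: [-1.8, -1.0, 5.2]
opening: 30.0
```

```bash
python3 - <<'E'
from h import *
p,R=pose();print(p,R.as_euler('zyx',degrees=True),get_state()['force'],get_state()['torque'])
snap('side','s11.png');s=cam('side')
b=cv2.resize(s['img'][140:220,255:345],None,fx=6,fy=6,interpolation=cv2.INTER_CUBIC);cv2.imwrite('pics/e11.png',b[:,:,::-1][:600])
E
```

```text
[508.27827841 305.48030204  85.80501095] [-1.46559598e+02  1.78813846e-02  1.79995018e+02] [-1.80350334 -0.96602909  5.18880267] [-0.22698632  0.11048471  0.05496543]
```

View pics/e11.png

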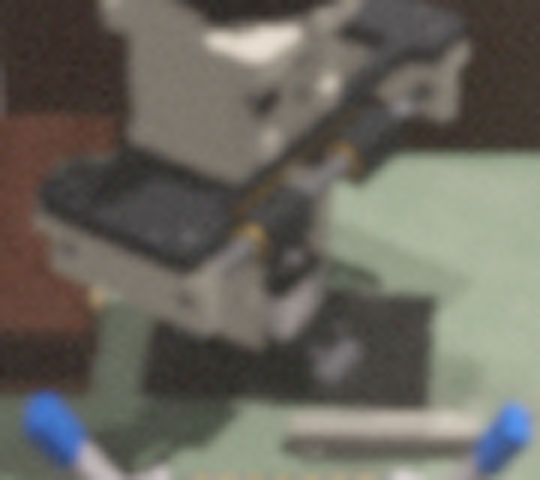

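{"method": "step_arm", "body": {"motion": "0 0 0 -0.01 0 0 0; 0 0 0 -0.02 0 0 0; 0 0 0 -0.03 0 0 0; 0 0 0 -0.02 0 0 0; 0 0 0 0 0 0 0"}}

```text
time_s: 15.3
eef_pos: [509.6, 307.1, 170.0]
eef_rot: [0.002, 0.288, 0.958, 0.003]
force: [0.5, 0.8, -3.2]
opening: 29.9
```

```bash
python3 - <<'E'
from h import *
p,R=pose();print(p,R.as_euler('zyx',degrees=True),get_state()['force'],get_state()['opening'])
plan([508.3,305.4,166],down(146.56),[517,180.2,160],down(179.56),g=0)
E
```

```text
[509.60942357 307.10983952 169.95515678] [-146.56638352    0.28784355 -179.7814481 ] [ 0.48767417  0.80966097 -3.18768559] 29.89857663164953
5 rows
0 -0.0153 -0.0199 0.0012 0.00 0.00 -6.60; 0 -0.0129 -0.0216 0.0012 0.00 0.00 -6.60; 0 -0.0103 -0.0229 0.0012 0.00 0.00 -6.60; 0 -0.0076 -0.0239 0.0012 0.00 0.00 -6.60; 0 -0.0048 -0.0246 0.0012 0.00 0.00 -6.60
```

{"method": "step_arm", "body": {"motion": "0 -0.0153 -0.0199 0.001 0 0 -6.6; 0 -0.0129 -0.0216 0.001 0 0 -6.6; 0 -0.0103 -0.0229 0.001 0 0 -6.6; 0 -0.0076 -0.0239 0.001 0 0 -6.6; 0 -0.0048 -0.0246 0.001 0 0 -6.6"}}

```text
time_s: 15.72
eef_pos: [516.5, 178.8, 159.7]
eef_rot: [-0.001, 0.001, 1.0, -0.0]
force: [1.0, 0.7, -3.0]
opening: 29.9
```

{"method": "step_arm", "body": {"motion": "0 0 0 0 0 0 0; 0 0 0 0 0 0 0; 0 0 0 0 0 0 0; 0 0 0 0 0 0 0"}}

```text
time_s: 16.05
eef_pos: [516.7, 181.3, 160.4]
eef_rot: [-0.0, 0.004, 1.0, 0.0]
force: [-0.0, 0.2, -2.9]
opening: 30.0
```

```bash
python3 - <<'E'
from h import *
p,R=pose();print(p,R.as_euler('zyx',degrees=True),get_state()['force'],get_state()['opening'])
snap('side','s12.png');s=cam('side')
b=cv2.resize(s['img'][140:260,245:365],None,fx=5,fy=5,interpolation=cv2.INTER_CUBIC);cv2.imwrite('pics/e12.png',b[:,:,::-1][:600])
p,R=pose();print(p)
plan(p,R,[517,180.2,130],down(179.56),g=0)
E
```

```text
[516.68899787 181.32314968 160.36640196] [-1.79576089e+02 -1.43288312e-02 -1.79960853e+02] [-0.03138856  0.19262727 -2.90767322] 30.04134732841705
[516.70076274 181.50880611 160.44674028]
1 rows
0 -0.0003 -0.0013 0.0304 0.04 -0.01 0.05
```

View pics/e12.png

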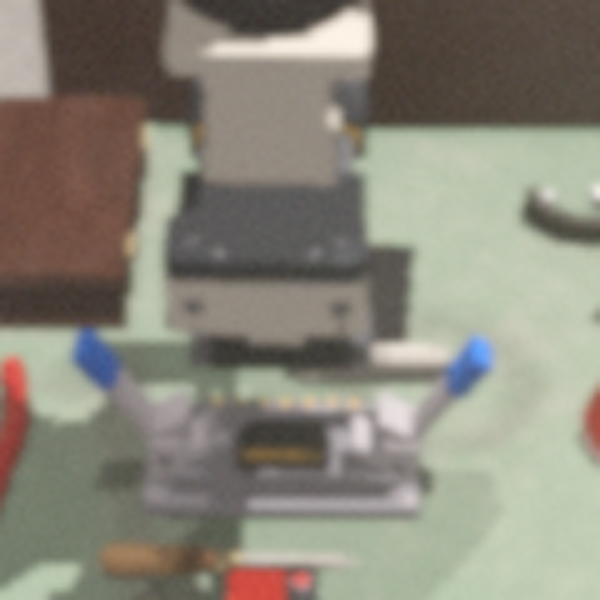

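{"method": "step_arm", "body": {"motion": "0 0 -0.0013 0.015 0 0 0; 0 0 0 0.015 0 0 0; 0 0 0 0.01 0 0 0; 0 0 0 0.003 0 0 0; 0 0 0 0 0 0 0"}}

```text
time_s: 16.52
eef_pos: [516.4, 179.5, 116.8]
eef_rot: [-0.001, 0.003, 1.0, -0.0]
force: [0.5, -0.0, -3.6]
opening: 29.9
```

{"method": "step_arm", "body": {"motion": "0 0 0 0 0 0 0; 0 0 0 0 0 0 0"}}

```text
time_s: 16.68
eef_pos: [517.3, 179.5, 118.2]
eef_rot: [0.0, 0.004, 1.0, 0.0]
force: [0.1, -1.0, -2.8]
opening: 30.1
```

{"method": "step_arm", "body": {"motion": "0 0 0.0006 0.002 0 0 0; 0 0 0 0.002 0 0 0; 0 0 0 0 0 0 0; 0 0 0 0.0015 0 0 0; 0 0 0 0 0 0 0"}}

```text
time_s: 17.1
eef_pos: [517.0, 179.5, 111.8]
eef_rot: [-0.0, 0.004, 1.0, -0.0]
force: [0.3, -0.3, -2.8]
opening: 29.8
```

{"method": "step_arm", "body": {"motion": "0 0 0 0.0006 0 0 0; 0 0 0 0 0 0 0; 0 0 0 0 0 0 0"}}

```text
time_s: 17.35
eef_pos: [517.0, 179.5, 111.7]
eef_rot: [0.0, 0.004, 1.0, -0.0]
force: [-2.3, -1.2, 2.9]
opening: 29.9
```

{"method": "step_arm", "body": {"motion": "0.4 0 0 0 0 0 0; 0.5 0 0 0 0 0 0; 0.6 0 0 0 0 0 0; 0.6 0 0 -0.015 0 0 0; 0.6 0 0 -0.03 0 0 0"}}

```text
time_s: 17.77
eef_pos: [515.5, 178.6, 154.1]
eef_rot: [-0.003, 0.004, 1.0, -0.001]
force: [0.0, 0.2, -0.4]
opening: 54.1
```

{"method": "step_arm", "body": {"motion": "0.4 0 0 -0.03 0 0 0; 0.2 0 0 -0.03 0 0 0; 0 0.02 0 0 0 0 0; 0 0.02 0 0 0 0 0; 0 0 0 0 0 0 0"}}

```text
time_s: 18.18
eef_pos: [473.9, 180.4, 216.9]
eef_rot: [-0.0, 0.003, 1.0, -0.0]
force: [-0.2, -0.6, -0.4]
opening: 26.4
```

```bash
python3 - <<'E'
from h import *
snap('side','s13.png');s=cam('side')
b=cv2.resize(s['img'][140:260,245:365],None,fx=5,fy=5,interpolation=cv2.INTER_CUBIC);cv2.imwrite('pics/e13.png',b[:,:,::-1][:600])
p,R=pose();print(p,R.as_euler('zyx',degrees=True),get_state()['force'],get_state()['opening'])
E
```

```text
[475.63705919 180.0064389  216.75320249] [-1.79652140e+02  1.49045434e-02  1.79959457e+02] [ 2.02611383e-02 -6.38902887e-06  2.34219718e-01] 22.263973282075746
```

View pics/e13.png

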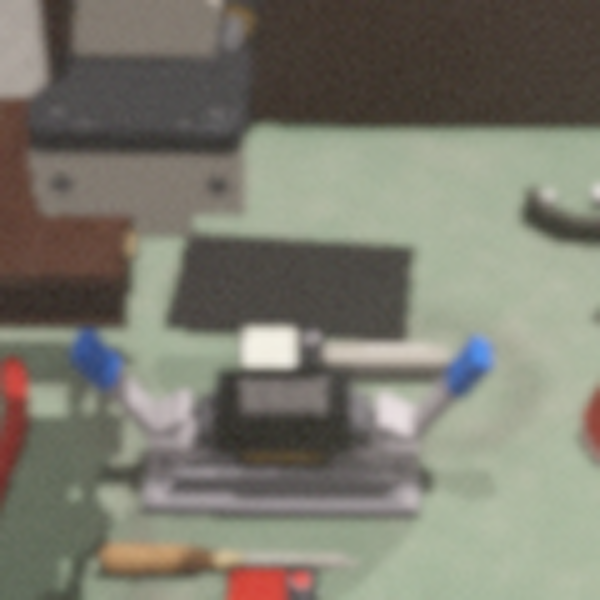

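{"method": "step_arm", "body": {"motion": "0 0.035 0 0 0 0 0; 0 0.033 0 0 0 0 0; 0 0 0 0.035 0 0 0; 0 0 0 0.03 0 0 0; 0 0 0 0 0 0 0"}}

```text
time_s: 18.65
eef_pos: [407.5, 178.9, 147.9]
eef_rot: [-0.002, 0.004, 1.0, -0.001]
force: [-0.7, -1.2, -0.7]
opening: 0.5
```

{"method": "step_arm", "body": {"motion": "0 0 0 0.015 0 0 0; 0 0 0 0.007 0 0 0; 0 0 0 0 0 0 0; 0 0 0 0 0 0 0"}}

```text
time_s: 18.98
eef_pos: [409.5, 180.7, 129.9]
eef_rot: [-0.0, 0.004, 1.0, 0.0]
force: [0.7, 0.4, 0.9]
opening: 0.4
```

{"method": "step_arm", "body": {"motion": "0 -0.006 0 0 0 0 0; 0 -0.005 0 0 0 0 0; 0 -0.004 0 0 0 0 0; 0 -0.004 0 0 0 0 0; 0 0 0 0 0 0 0"}}

```text
time_s: 19.4
eef_pos: [427.7, 180.3, 130.0]
eef_rot: [-0.001, 0.004, 1.0, -0.0]
force: [-6.5, -0.6, 5.0]
opening: 0.4
```

{"method": "step_arm", "body": {"motion": "0 -0.004 0 0 0 0 0; 0 -0.004 0 0 0 0 0; 0 -0.004 0 0 0 0 0; 0 0 0 0 0 0 0"}}

```text
time_s: 19.73
eef_pos: [440.3, 180.2, 130.1]
eef_rot: [-0.0, 0.004, 1.0, -0.0]
force: [-3.8, -0.5, 3.3]
opening: 0.6
```

{"method": "step_arm", "body": {"motion": "0 -0.003 0 0 0 0 0; 0 -0.003 0 0 0 0 0; 0 -0.003 0 0 0 0 0; 0 0 0 0 0 0 0"}}

```text
time_s: 20.07
eef_pos: [449.3, 180.1, 130.0]
eef_rot: [-0.0, 0.004, 1.0, -0.0]
force: [-3.7, -0.0, 2.6]
opening: 0.4
```

```bash
python3 - <<'E'
from h import *
snap('side','s14.png');s=cam('side')
b=cv2.resize(s['img'][140:260,245:365],None,fx=5,fy=5,interpolation=cv2.INTER_CUBIC);cv2.imwrite('pics/e14.png',b[:,:,::-1][:600])
p,R=pose();print(p,R.as_euler('zyx',degrees=True),get_state()['force'],get_state()['opening'])
E
```

```text
[449.28504832 180.10073697 129.97445491] [-1.79544643e+02  4.28290179e-04  1.79996331e+02] [-3.19476496 -0.21406535  2.76686075] 0.18177006459244205
```

View pics/e14.png

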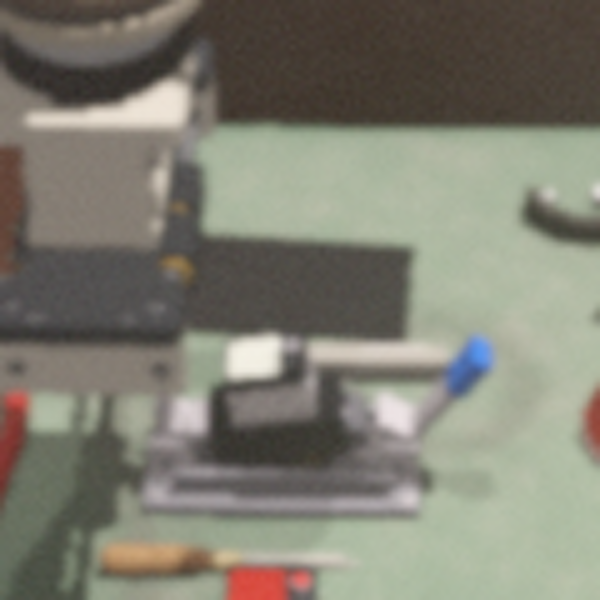

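{"method": "step_arm", "body": {"motion": "0 -0.003 0 0 0 0 0; 0 -0.003 0 0 0 0 0; 0 0 0 0 0 0 0"}}

```text
time_s: 20.37
eef_pos: [454.3, 180.0, 129.7]
eef_rot: [-0.001, 0.004, 1.0, -0.0]
force: [-5.3, -0.4, 5.3]
opening: 0.3
```

{"method": "step_arm", "body": {"motion": "0 -0.002 0 0 0 0 0; 0 -0.002 0 0 0 0 0; 0 0 0 0 0 0 0"}}

```text
time_s: 20.62
eef_pos: [455.5, 180.1, 129.4]
eef_rot: [-0.003, 0.003, 1.0, -0.001]
force: [-18.5, -0.9, 13.7]
opening: 0.3
```

{"method": "step_arm", "body": {"motion": "0 -0.002 0 0 0 0 0; 0 -0.002 0 0 0 0 0; 0 0 0 0 0 0 0"}}

```text
time_s: 20.87
eef_pos: [456.3, 180.2, 129.1]
eef_rot: [-0.005, 0.002, 1.0, -0.002]
force: [-30.5, -0.0, 23.7]
opening: 0.2
```

```bash
python3 - <<'E'
from h import *
snap('side','s15.png');s=cam('side')
b=cv2.resize(s['img'][140:260,245:365],None,fx=5,fy=5,interpolation=cv2.INTER_CUBIC);cv2.imwrite('pics/e15.png',b[:,:,::-1][:600])
p,R=pose();print(p,R.as_euler('zyx',degrees=True),get_state()['force'],get_state()['opening'])
E
```

```text
[456.33272313 180.12893731 129.07219614] [-179.75448996   -0.6175324   179.78149981] [-30.73957293   0.64577859  22.97449481] 0.24706725396006762
```

View pics/e15.png

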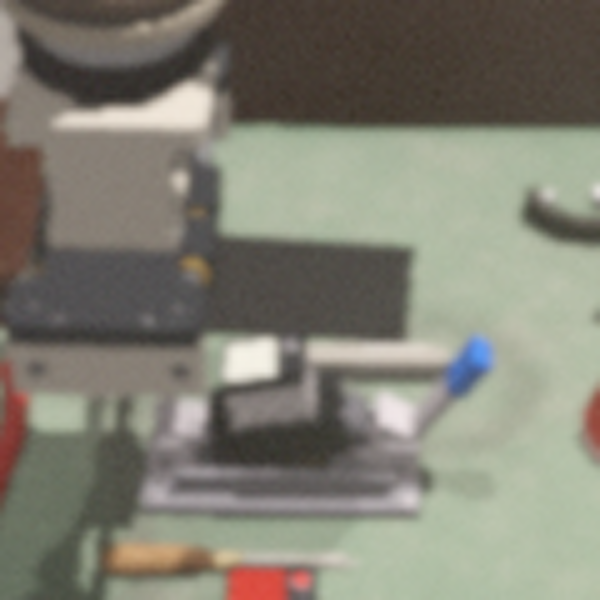

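{"method": "step_arm", "body": {"motion": "0 0.02 0 0 0 0 0; 0 0.015 0 -0.02 0 0 0; 0 0 0 -0.04 0 0 0; 0 0 0 -0.03 0 0 0; 0 0 0 0 0 0 0"}}

```text
time_s: 21.33
eef_pos: [430.5, 182.2, 225.0]
eef_rot: [0.004, 0.004, 1.0, 0.002]
force: [0.8, 0.7, 0.4]
opening: 0.6
```

```bash
python3 - <<'E'
from h import *
snap('side','s16.png');s=cam('side')
b=cv2.resize(s['img'][140:260,245:365],None,fx=5,fy=5,interpolation=cv2.INTER_CUBIC);cv2.imwrite('pics/e16.png',b[:,:,::-1][:600])
for x in blobs(s,'blue',(250,170,350,260)): print('blue',x[:2])
p,R=pose();print(p,R.as_euler('zyx',degrees=True),get_state()['force'],get_state()['opening'])
E
```

```text
blue ([279.58, 206.29], [278, 203, 4, 9, 24])
blue ([338.64, 212.04], [336, 209, 6, 8, 28])
[430.13113215 181.25923022 222.72203297] [-179.51933998    0.38783098 -179.87110744] [-0.42772663 -0.91358622  0.48045128] 0.3633186363091638
```

View pics/e16.png

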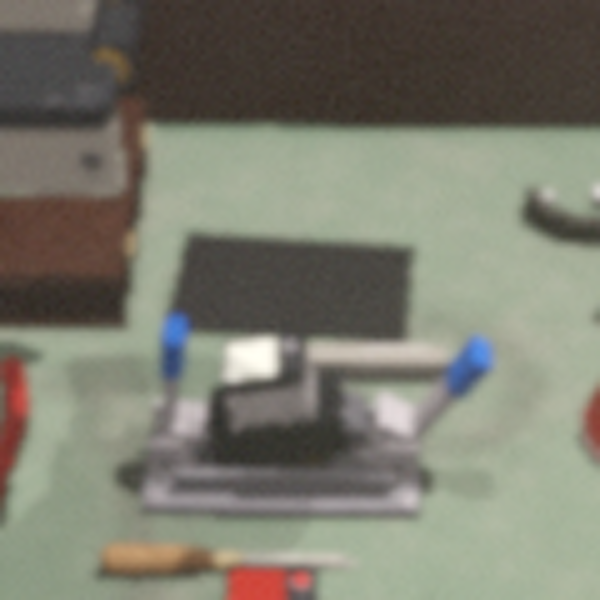

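```bash
python3 - <<'E'
from h import *
p,R=pose();print(p)
R1=down(179.56,-30);print(R1.apply([0,0,1]),R1.apply([1,0,0]))
plan(p,R,[551.7,180.2,201],R1,g=0)
E
```

```text
[430.13113215 181.25923022 222.72203297]
[ 0.49998526 -0.00383969 -0.8660254 ] [-0.86599987  0.00665053 -0.5       ]
5 rows
0 -0.0243 -0.0000 0.0045 0.02 -5.92 -0.01; 0 -0.0237 -0.0000 0.0070 0.02 -5.92 -0.01; 0 -0.0228 -0.0000 0.0094 0.02 -5.92 -0.01; 0 -0.0218 -0.0000 0.0117 0.02 -5.92 -0.01; 0 -0.0204 -0.0000 0.0139 0.02 -5.92 -0.01
```

{"method": "step_arm", "body": {"motion": "0 -0.0243 0 0.0045 0 -6 0; 0 -0.0237 0 0.007 0 -6 0; 0 -0.0228 0 0.0094 0 -6 0; 0 -0.0218 0 0.0117 0 -6 0; 0 -0.0204 0 0.0139 0 -6 0"}}

```text
time_s: 21.8
eef_pos: [543.5, 178.3, 198.0]
eef_rot: [0.245, 0.005, 0.969, -0.002]
force: [1.9, -0.7, -0.5]
opening: 0.4
```

{"method": "step_arm", "body": {"motion": "0 0 0 0 0 0 0; 0 0 0 0 0 0 0; 0 0 0 0 0 0 0"}}

```text
time_s: 22.05
eef_pos: [541.9, 178.4, 198.0]
eef_rot: [0.242, 0.005, 0.97, -0.003]
force: [-0.9, -0.2, -0.3]
opening: 0.2
```

```bash
python3 - <<'E'
from h import *
p,R=pose();print(p,R.apply([0,0,1]),R.apply([1,0,0]))
snap('side','s17.png');s=cam('side')
b=cv2.resize(s['img'][110:260,245:385],None,fx=4,fy=4,interpolation=cv2.INTER_CUBIC);cv2.imwrite('pics/e17.png',b[:,:,::-1][:600])
plan(p,R,[594.2,180.2,127.5],down(179.56,-30),g=0)
E
```

```text
[541.87752075 178.39740261 198.0219218 ] [ 0.4696116  -0.00801689 -0.88283672] [-0.8828066   0.00801085 -0.46966832]
3 rows
0 -0.0044 0.0009 0.0289 -0.08 -0.66 -0.02; 0 -0.0040 0.0008 0.0290 -0.08 -0.66 -0.02; 0 -0.0037 0.0008 0.0290 -0.08 -0.66 -0.02
```

View pics/e17.png

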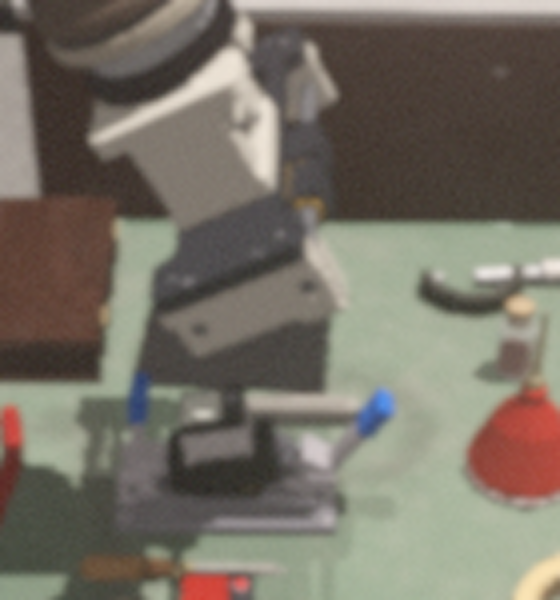

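```bash
python3 - <<'E'
from h import *
t=cam('top');s=cam('side')
print(onz(t,321,145,20),onz(t,321,158,5),onz(s,362,227,10),two(t,(321,143),s,(375,225)))
E
```

```text
[683.4829148  205.31893876  20.        ] [661.87259144 204.80018492   5.        ] [656.4311738  195.53258308  10.        ] (array([689.29319222, 205.51389645,   7.39295515]), np.float64(2.8102304351642045))
```

{"method": "step_arm", "body": {"motion": "0 -0.013 0.002 0 0 -2 0; 0 0 0 0.025 0 0 0; 0 0 0 0.025 0 0 0; 0 0 0 0.012 0 0 0; 0 0 0 0 0 0 0"}}

```text
time_s: 22.52
eef_pos: [585.7, 178.3, 148.8]
eef_rot: [0.259, 0.006, 0.966, -0.004]
force: [-0.4, -0.3, 0.0]
opening: 0.2
```

{"method": "step_arm", "body": {"motion": "0 0 0 0 0 0 0; 0 0 0 0 0 0 0"}}

```text
time_s: 22.68
eef_pos: [585.3, 179.6, 151.7]
eef_rot: [0.261, 0.005, 0.965, -0.003]
force: [0.0, 0.1, 0.4]
opening: 0.5
```

```bash
python3 - <<'E'
from h import *
p,R=pose();d=R.apply([0,0,1]);n=R.apply([1,0,0]);print(p,d,get_state()['force'])
C=p+66*d+9.5*n; q=np.array([609,180,75.7])-C; print('tip corner',C,'clearance',-(q@-n) , q@n,'s',-(q@d))
snap('side','s18.png');s=cam('side')
b=cv2.resize(s['img'][110:260,245:385],None,fx=4,fy=4,interpolation=cv2.INTER_CUBIC);cv2.imwrite('pics/e18.png',b[:,:,::-1][:600])
E
```

```text
[585.29728204 179.55401457 151.70175242] [ 0.50319469 -0.00793356 -0.86413666] [0.04477866 0.07212527 0.37139253]
tip corner [610.29924401 179.11547447  89.88784153] clearance 8.27064540948282 8.27064540948282 s -11.59944380822584
```

View pics/e18.png

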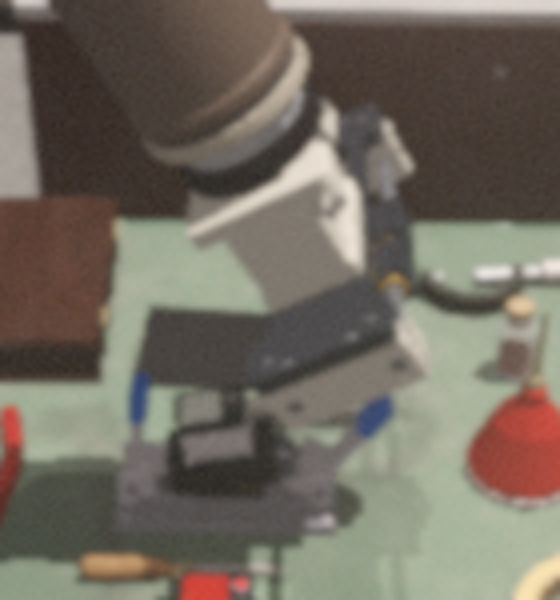

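{"method": "step_arm", "body": {"motion": "0 0 0.0005 0.012 0 0 0; 0 0 0 0.01 0 0 0; 0 0 0 0.002 0 0 0; 0 0 0 0 0 0 0"}}

```text
time_s: 23.07
eef_pos: [597.4, 179.8, 130.6]
eef_rot: [0.261, 0.005, 0.965, -0.003]
force: [-0.1, 1.6, 0.2]
opening: 0.6
```

{"method": "step_arm", "body": {"motion": "0 0.0035 0 -0.002 0 0 0; 0 0.0035 0 -0.002 0 0 0; 0 0.0035 0 -0.002 0 0 0; 0 0 0 0 0 0 0"}}

```text
time_s: 23.4
eef_pos: [586.6, 180.2, 132.3]
eef_rot: [0.263, 0.005, 0.965, -0.003]
force: [5.1, -0.8, 3.4]
opening: 0.4
```

{"method": "step_arm", "body": {"motion": "0 0.0035 0 -0.002 0 0 0; 0 0.0035 0 -0.002 0 0 0; 0 0.0035 0 -0.002 0 0 0; 0 0 0 0 0 0 0"}}

```text
time_s: 23.73
eef_pos: [578.4, 180.4, 135.5]
eef_rot: [0.267, 0.006, 0.964, -0.003]
force: [10.9, -1.9, 17.2]
opening: 0.5
```

{"method": "step_arm", "body": {"motion": "0 0.0035 0 -0.002 0 0 0; 0 0.0026 0 -0.0015 0 0 0; 0 0 0 0 0 0 0"}}

```text
time_s: 23.98
eef_pos: [573.3, 180.6, 137.2]
eef_rot: [0.269, 0.007, 0.963, -0.003]
force: [12.3, -4.0, 25.1]
opening: 0.3
```

```bash
python3 - <<'E'
from h import *
p,R=pose();d=R.apply([0,0,1]);n=R.apply([1,0,0]);print(p,d,get_state()['force'])
C=p+66*d+9.5*n; q=np.array([568.8,180,87.7])-C; print('tip corner',C,'final dist',q@n,'s',-(q@d))
snap('side','s19.png');s=cam('side')
b=cv2.resize(s['img'][110:260,245:385],None,fx=4,fy=4,interpolation=cv2.INTER_CUBIC);cv2.imwrite('pics/e19.png',b[:,:,::-1][:600])
E
```

```text
[573.26937581 180.60075728 137.1730893 ] [ 0.5176895  -0.00884375 -0.85552287] [12.33551394 -3.98951905 25.08887201]
tip corner [599.31012055 180.12529887  75.78983789] final dist 19.93178000692715 s 25.98307684273969
```

View pics/e19.png

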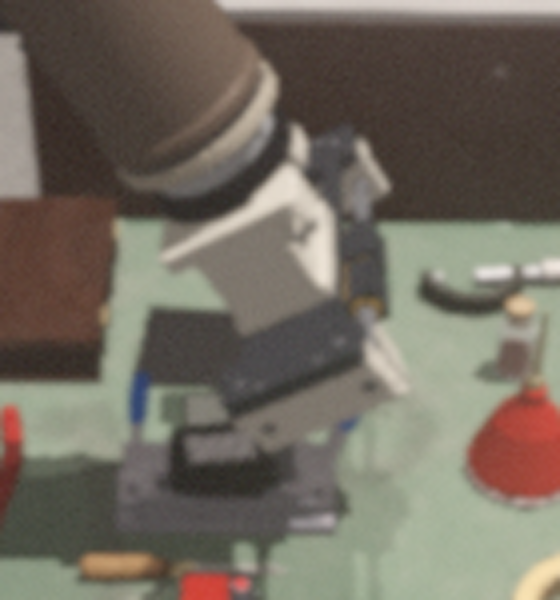

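{"method": "step_arm", "body": {"motion": "0 -0.003 0 -0.005 0 0 0; 0 0.003 0 -0.003 0 0 0; 0 0.003 0 -0.003 0 0 0; 0 0 0 0 0 0 0"}}

```text
time_s: 24.37
eef_pos: [560.9, 180.7, 141.9]
eef_rot: [0.265, 0.006, 0.964, -0.003]
force: [5.2, -0.7, 12.6]
opening: 0.3
```

{"method": "step_arm", "body": {"motion": "0 0.003 0 -0.003 0 0 0; 0 0.003 0 -0.003 0 0 0; 0 0 0 0 0 0 0"}}

```text
time_s: 24.62
eef_pos: [551.6, 180.8, 143.0]
eef_rot: [0.264, 0.005, 0.965, -0.003]
force: [2.8, -0.7, 10.1]
opening: 0.5
```

```bash
cat > chk.py <<'E'
from h import *
import sys
p,R=pose();d=R.apply([0,0,1]);n=R.apply([1,0,0]);print(p,d,get_state()['force'])
C=p+66*d+9.5*n; q=np.array([568.8,180,87.7])-C; print('tip corner',C,'final dist',q@n,'s',-(q@d))
snap('side','s%s.png'%sys.argv[1]);s=cam('side')
for x in blobs(s,'blue',(250,170,350,260)): print('blue',x[:2])
b=cv2.resize(s['img'][110:260,245:385],None,fx=4,fy=4,interpolation=cv2.INTER_CUBIC);cv2.imwrite('pics/e%s.png'%sys.argv[1],b[:,:,::-1][:600])
E
python3 chk.py 20
```

```text
[551.60891774 180.82161327 143.03420775] [ 0.50847774 -0.00778717 -0.86103992] [ 2.78794205 -0.67048373 10.0950442 ]
tip corner [576.9889794  180.392158    81.37451234] final dist 3.8304793582707832 s 9.6073573395458
```

View pics/e20.png

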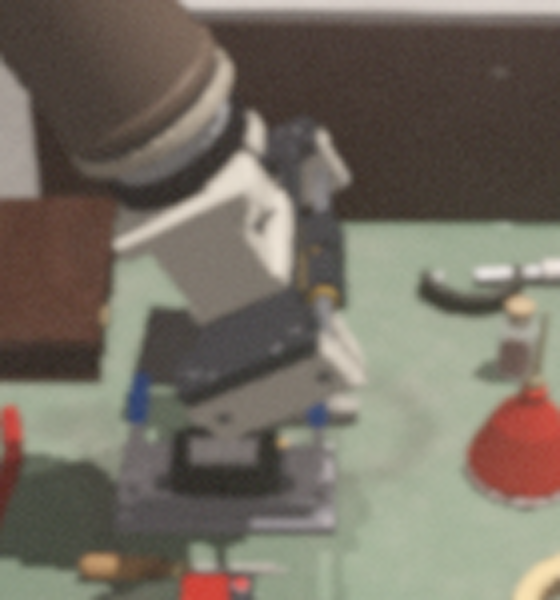

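{"method": "step_arm", "body": {"motion": "0 0.0018 0 -0.001 0 0 0; 0 0.0018 0 -0.001 0 0 0; 0 0.0018 0 -0.001 0 0 0; 0 0 0 0 0 0 0"}}

```text
time_s: 25.0
eef_pos: [547.3, 180.8, 143.3]
eef_rot: [0.265, 0.006, 0.964, -0.003]
force: [15.0, 1.1, -0.0]
opening: 0.4
```

{"method": "step_arm", "body": {"motion": "0 0.0018 0 -0.001 0 0 0; 0 0 0 0 0 0 0"}}

```text
time_s: 25.17
eef_pos: [546.5, 180.7, 143.8]
eef_rot: [0.265, 0.006, 0.964, -0.003]
force: [20.6, 0.2, -0.5]
opening: 0.4
```

{"method": "step_arm", "body": {"motion": "0 0.0018 0 -0.001 0 0 0; 0 0.0012 0 -0.0007 0 0 0; 0 0 0 0 0 0 0"}}

```text
time_s: 25.42
eef_pos: [545.1, 180.6, 144.8]
eef_rot: [0.267, 0.007, 0.964, -0.003]
force: [28.9, -0.3, -0.9]
opening: 0.4
```

```bash
python3 chk.py 21
```

```text
[545.08254819 180.59494397 144.84257245] [ 0.51457376 -0.00934059 -0.85739524] [28.85797924 -0.2948602  -0.89206128]
tip corner [570.89995864 180.0936514   83.36525937] final dist -0.43171523710854964 s 4.796294841586499
```

View pics/e21.png

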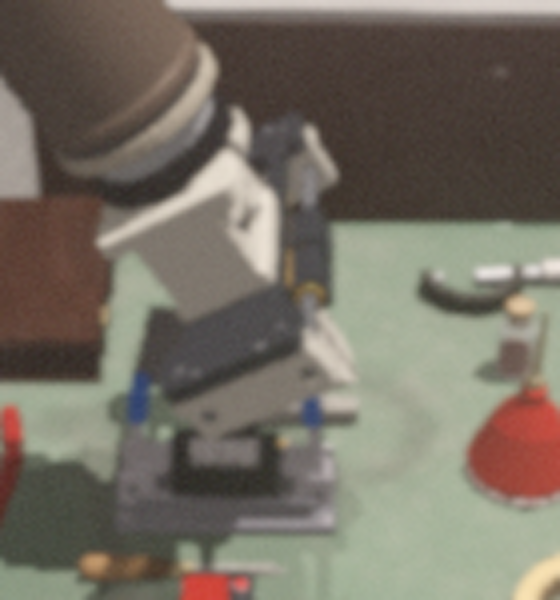

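{"method": "step_arm", "body": {"motion": "0 -0.01 0 0.004 0 0 0; 0 -0.004 0 -0.03 0 0 0; 0 0 0 -0.04 0 0 0; 0 0.02 0 -0.035 0 5 0; 0 0.03 0 -0.02 0 5 0"}}

```text
time_s: 25.88
eef_pos: [466.8, 180.7, 222.1]
eef_rot: [0.202, 0.007, 0.979, -0.004]
force: [-0.1, -1.5, -0.4]
opening: 0.8
```

{"method": "step_arm", "body": {"motion": "0 0.035 0 -0.02 0 5 0; 0 0.035 0 -0.01 0 5 0; 0 0.04 0 0 0 5 0; 0 0.04 0 0 0 5 0; 0 0 0 0 0 0 0"}}

```text
time_s: 26.3
eef_pos: [307.3, 181.0, 206.7]
eef_rot: [0.025, 0.007, 1.0, -0.005]
force: [-0.9, 0.2, -1.1]
opening: 0.6
```

```bash
python3 chk.py 22; python3 - <<'E'
from h import *
snap('top','t22.png')
t=cam('top');s=cam('side')
c=cv2.resize(s['img'][195:250,265:340],None,fx=8,fy=8,interpolation=cv2.INTER_CUBIC);cv2.imwrite('pics/z22.png',c[:,:,::-1])
o=cv2.imread('pics/side0.png')[195:250,265:340];cv2.imwrite('pics/z0.png',cv2.resize(o,None,fx=8,fy=8,interpolation=cv2.INTER_CUBIC))
E
```

```text
[307.32542601 181.0167265  206.6753577 ] [ 0.04901056 -0.01111579 -0.9987364 ] [-0.89991422  0.21645445 -1.14402798]
tip corner [301.07253886 180.415767   140.29169819] final dist -264.7977547964719 s -65.65133808875026
blue ([279.76, 205.76], [278, 203, 5, 7, 25])
blue ([322.23, 206.38], [320, 204, 5, 7, 26])
```

View pics/z22.png

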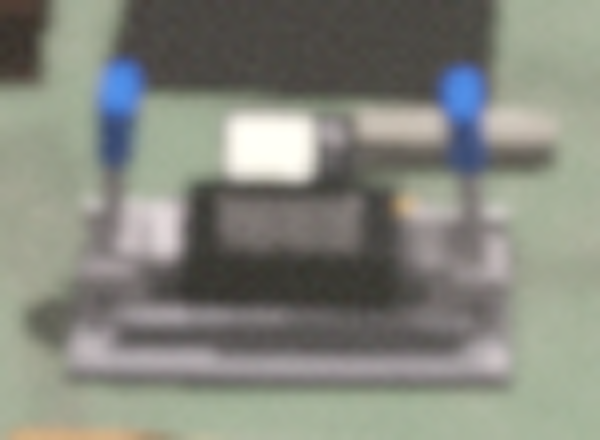

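View pics/z0.png

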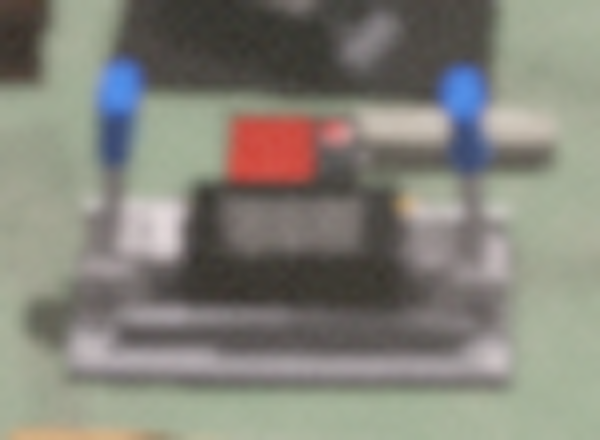

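View pics/t22.png

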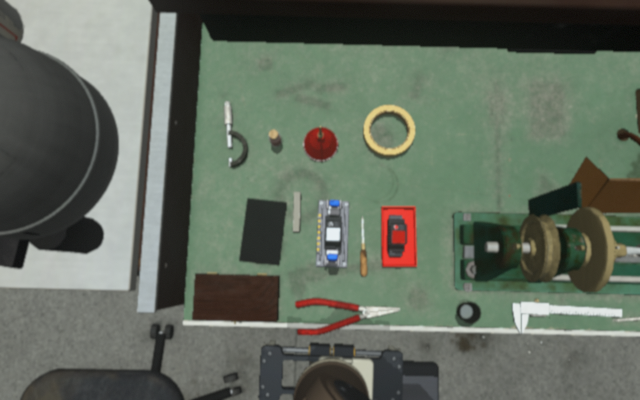

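{"method": "step_arm", "body": {"motion": "0 0 0 0 0 0 0; 0 0 0 0 0 0 0; 0 0 0 0 0 0 0"}}

```text
time_s: 26.65
eef_pos: [313.6, 182.2, 207.6]
eef_rot: [0.029, 0.008, 1.0, -0.004]
force: [0.8, 0.1, -0.1]
opening: 0.8
```

```bash
python3 -c "
from h import *
print(get_state()['joint_velocities'].round(3),get_state()['force']);print(sign_off())"
```

```text
[-0.001  0.004 -0.003  0.002 -0.004 -0.     0.004] [ 0.79508483  0.07828689 -0.08615144]
the job is handed in; nothing more can be done
None
```

The job is done and was handed in at about 26.7 s of the 72 s allowed. I swung both levers fully out and lifted the red-labelled module into the reject tray. Then I stood the spare on the open levers, let go of it, and pushed both levers home, front first and then back.

- **Levers and spare:** in the last side view both blue tabs are within 0.2 to 0.5 pixel of their starting positions with the levers in. The spare looks level and sits where the old module was. I pushed each lever in until the force rose sharply, about 38 N (front) and 29 N (back).
- **Old module and other items:** the last top view shows the red-labelled module upright in the tray. The graver, stone, pliers, oil can and vial look unmoved, judged by eye only.
- **Robot:** it was clear of the work and essentially still at hand-in.
- **Problem during the work:** midway through the back lever's inward swing the finger rubbed upward on the tab (about 25 N), so I raised the tool and carried on.
- **Checks:** none of the final checks failed or disagreed.

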